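# Refit the filter plate on the bench air-filter unit

### The job

Refit the blue filter plate on the white air-filter unit: tilt it so that its yellow-striped edge hooks under the steel lip at the far end of the bay, then gently lower the other edge, without letting it fall, until the plate lies flat on the bay's ledge. If the red-tabbed bolt sticks out into the bay, draw it back first; at the end slide it fully home over the plate's edge, let go, and leave the jars and the carton standing where they are.

Things in the scene. Friction and masses are not known exactly. Their poses are not given: they have to be found in the camera images.
- filter_unit: White air-filter unit, fixed, left or right of the bench meter; 240 x 133 x 59 mm. Frame: origin on the bench, z up, +x towards the lip end, away from the robot (yaw within 0.3); all its mm are in this frame. Body x -140 to 100, y +-66.5. Side walls: 9 mm, top z = 52. Near deck: x -140 to -74, top z = 46, carries the bolt. Near wall: x -74 to -66, top z = 62, with a 29 mm notch for the bolt.
- bay (a point): Middle of the unit's bay at ledge height, (12, 0, 40) mm; axes as the unit's. The bay is open above, x -66 to 90, y +-57.5, with a flat ledge at z = 40 round it on which the plate lies (6 mm total play along x, 5 mm across).
- lip (a point): Middle of the steel lip's lower free edge, (74, 0, 53) mm in the unit's frame; axes as the unit's. The lip reaches over the bay from the far wall (x = 90) to x = 74; underside z = 53, top z = 59. Only 140 mm is open between lip and near wall, so the 150 mm plate must go in tilted.
- bolt (a joint): Slide bolt, m along the unit's +x: 0 = drawn back, 0.022 = fully home; starts anywhere in 0 to 0.020, stays where left, moves with 1.5 N. Steel bar 24 mm wide, 6 thick, underside z = 47.5 mm, just over a seated plate. Its tip is at unit x = -68 mm + value: above about 0.002 it stands in the bay and blocks the plate.
- bolt_tab (a point): Red upright tab of the bolt: 30 mm along the unit's x, 14 mm along y, z from 53.5 to 90.5 mm. The point is inside it at z = 79 mm, unit x = -114 mm + bolt value, y = 0; axes as the unit's. Pinch it along the unit's y, or push it along x.
- plate: Blue plate, 150 (x) x 110 (y) x 6 mm, about 0.2 to 0.35 kg, flat on the bench across the meter from the unit. Origin: centre of its underside, z up; +x points to the yellow-striped hook edge, which starts facing away from the robot (yaw within 0.7). Black grip bar across its middle: 14 mm thick (x), 66 mm long (y), z 22 to 44 mm, on posts at y = +-26 mm. Pinch it along the plate's x.
- plate_hook_edge (a point): Middle of the plate's lower hook edge (yellow stripe on top), (75, 0, 0) mm in the plate's frame; axes as the plate's. On a seated plate it lies at unit x = 84 to 90 mm. The steel patch is at the opposite edge, where the bolt goes over.
- plate_jar_front: A bystander: clear glass jar with tan screw lid, 57 mm across, 99 mm tall, loose and upright; in front of the plate (its -x side). Origin: centre of its underside.
- plate_jar_side: A bystander: clear glass jar with light grey screw lid, 52 mm across, 79 mm tall, loose and upright; to the right of the plate (its -y side). Origin: centre of its underside.
- unit_jar: A bystander: clear glass jar with grey screw lid, 52 mm across, 89 mm tall, loose and upright; to the right of the filter unit, about 98 mm from its middle line. Origin: centre of its underside.
- mid_jar: A bystander: clear glass jar with amber screw lid, 66 mm across, 99 mm tall, loose and upright; in front of the bench meter. Origin: centre of its underside.
- tip_carton: A bystander: white carton of pipette tips, 111 x 67 x 88 mm, behind the bench meter. Origin: centre of its underside. The bench meter (fixed) covers x 0.47 to 0.70 m, y -0.09 to 0.09 m and is 90 mm high.

How it is judged:
By the outcome, as a careful person would: the job done as asked, in the order asked, and still so for the second after the job is handed in, with the robot touching nothing.
It also fails if it takes over 64 s, if anything falls off the work surface, if the arm or the gripper's body presses on something with over 40 N, if the wrist force passes 120 N, or if a joint passes its speed limit or range.

### The arm

A 6-joint arm with a two-finger parallel gripper is mounted at the origin on a cart in front of the work surface, level with it; the furniture and walls round the work are solid. World frame = base frame: x ahead of the robot, y to its left, z up, the work surface at z = 0. Lengths are in m, angles in degrees, forces in N, time in s.
With the tool pointing down it reaches from about 0.25 to 0.725 m from the base axis. Payload 9.7 kg.
Tool frame: the origin (TCP) lies at the very end of the fingers, on their centre line; the grasp point (between the pads) lies 19 mm behind it; z points along the fingers, y is the line along which they close (so a half turn about z gives the same grasp; the last joint's range is limited). The gripper opens to 85 mm and grips with 20 to 120 N. Pads are 22 mm wide; open, the fingers measure 114 mm over their backs; the gripper's body (76 mm by 85 mm) begins 54 mm behind the grasp point. The pads swing forward as they close: fully open they stand 13 mm farther back than shut.
Start: joints at [-65.947, 4.979, 10.078, 95.1, 0, 90], TCP at [0.224, -0.502, 0.202] pointing down, gripper open.
Joint ranges: [-179.16, 179.16], [-48.56, 103.87], [-65.8, 70.77], [-126.05, 130.52], [-82.76, 87.17], [-180, 180]. Speed limits (degrees/s): [127.2, 127.2, 147.25, 180, 180, 180].

### API

Orientations are given as [roll, pitch, yaw] about the fixed x, y, z axes, in that order (R = Rz(yaw) Ry(pitch) Rx(roll)).
In Python, from workcell import bot gives the robot as it stands.
- The arm moves only by the tool arm_command, never from a script. Its argument "series" is a list of rows, each a list of 4 numbers: the shift along the tool's x, y, z in m, then the turn about the tool's z in rad. A call has exactly 5 rows; each row is the pose to reach, as a shift and turn from the pose commanded when the call began, along the tool's axes at that moment; what a row does not reach only later rows make up. A row lasts 1/10 s, in which the tool goes at most 50 mm and 8.59 degrees, less where a joint would pass 70% of its speed; a pose out of reach is approached as far as the arm can. A call with a gripper value outside its range is refused whole. "hand" is the finger opening in m, from 0 to 0.0854, set as the call begins (left out, the last holds). The fingers move at their own pace and stop on an object; "grip_force" is the grip in N (left out, the last holds). Time passes only in rows, so rows that repeat a pose let the fingers close, or fill a call up. It gives the time, the measured TCP pose, the force, the opening and the grip force at its end, in the units of the state.
- bot.get_obs(): the state, without advancing time (a new reading comes with each control period).
- bot.camera(name): name is "side" or "top"; returns a dict with "color" (384x512x3 uint8, blue, green, red), "camera_matrix" (3x3 intrinsics, pixels), "xyz" and "orientation" of the camera in the world. Camera axes: x right, y up, looking along -z (the intrinsics and any distortion apply to the point x, -y, -z); pixel columns grow to the right and rows downward; lengths in m; the calibration is good to about 2 mm. A picture is of the moment at which its call begins. There is no depth.
- bot.job_done(): hands the job in; it is judged then, once.
Trained networks look in the newest picture that a camera, given by its name, has taken for a name from the list of things; names that differ only in an ending like _2 or _b are one class to them, and where a whole thing is asked for, a point or a joint stands for the part that bears it (a point fixed in the world has none). Each returns a list of dicts, best first, with "confidence" (0 to 1); they miss things now and then, are a little off and sometimes report something else, mostly with a low value. They report only what shows in the picture. A call takes as long as a camera call.
- bot.find_in(camera, target): "location" ([column, row] in pixels, amid what is visible of it).
- bot.mark_of(camera, target): "location" ([column, row] in pixels: a listed point, or the origin of a listed thing).
The state is a dict: "time": time; "q": joint angles; "qd": joint speeds; "joint_efforts": joint torques, N m; "ee_pos": TCP position; "tcp_rot": TCP orientation; "wrist_force": force on the tool from outside, world axes, zero at the start; "torque": the same for the moment, N m; "opening": finger opening in m; "grasp_force": force on a finger pad.
Only numpy, scipy, OpenCV 4.12 (cv2) and the standard library are available. Lean on these libraries where they do the work, as an engineer would, in place of code of your own. Each camera call takes 0.05 s, during which the arm holds its last target. There are 200 camera calls.

## Working session

There is one attempt and no reset: what is moved stays moved. The work goes in short steps, Python scripts to look and compute and a tool call to move; the robot and the scene stay as the last step left them, time stands still between calls to the robot, and variables do not carry over. Pictures are saved under pics/ and viewed, at most 10 in all, crops included, and the job is handed in when it is done.

Besides the shell and the picture viewer there is one more tool, called after "Call:" by a JSON object that holds its "fn" and its "kwargs", one argument or row to a line. arm_command: Moves the arm, as the interface text tells. Its arguments: {"type":"object","properties":{"series":{"type":"array"},"hand":{"type":"number"},"grip_force":{"type":"number"}},"required":["series"]}

```bash
ls; mkdir -p pics; cat > h.py <<'E'
import numpy as np, cv2
from workcell import bot
from scipy.spatial.transform import Rotation as R
np.set_printoptions(precision=4,suppress=True)
def Rm(o): return R.from_euler('xyz',o,degrees=True).as_matrix()
E
python3 - <<'E'
from h import *
o=bot.get_obs(); print(o)
for c in ['top','side']:
    d=bot.camera(c); cv2.imwrite(f'pics/{c}0.png',d['color'])
    print(c,[ (k,v) for k,v in d.items() if k!='color'])
    for t in ['filter_unit','bay','lip','bolt_tab','plate','plate_hook_edge','plate_jar_front','plate_jar_side','unit_jar','mid_jar','tip_carton']:
        print(t,[(np.round(r['location'],1),round(r['confidence'],2)) for r in bot.mark_of(c,t)[:2]])
E
```

```text
pics
{'time': 0.0, 'q': array([-65.9478,   5.0102,  10.0326,  95.1001,  -0.0013,  89.9998]), 'qd': array([-0.0848,  0.0079, -0.0057,  0.0204, -0.078 ,  0.0037]), 'joint_efforts': array([ -0.0007, -52.0385,  46.4809,   0.016 ,  -0.    ,   0.    ]), 'ee_pos': array([ 0.224 , -0.502 ,  0.2016]), 'tcp_rot': array([-179.9222,    0.0013,   24.0525]), 'wrist_force': array([0.0032, 0.263 , 0.5396]), 'torque': array([0.0392, 0.0191, 0.0173]), 'grasp_force': 0.0, 'opening': 0.0851704429694879}
top [('camera_matrix', array([[371.5377,   0.    , 258.961 ],
       [  0.    , 371.5377, 190.0306],
       [  0.    ,   0.    ,   1.    ]])), ('xyz', array([ 0.4984, -0.0192,  1.2535])), ('orientation', array([  3.9283,   0.0005, -90.0289]))]
filter_unit [(array([164.5, 200.5]), 0.69), (array([158.1, 198.5]), 0.5)]
bay [(array([163.9, 196.2]), 0.72), (array([333.6, 201.3]), 0.53)]
lip [(array([159.8, 178.6]), 0.71)]
bolt_tab [(array([148. , 233.4]), 0.59)]
plate []
plate_hook_edge [(array([329.6, 182.8]), 0.73), (array([161.4, 198.8]), 0.62)]
plate_jar_front [(array([336.6, 238.2]), 0.68)]
plate_jar_sid
[... 258 characters left out ...]
[  0.    , 386.5037, 189.6446],
       [  0.    ,   0.    ,   1.    ]])), ('xyz', array([0.0328, 0.7656, 0.6316])), ('orientation', array([  60.5181,    0.2908, -144.8432]))]
filter_unit [(array([181.2, 284.6]), 0.56)]
bay [(array([177.9, 271. ]), 0.84)]
lip [(array([163.7, 254.4]), 0.58)]
bolt_tab [(array([211.7, 279.6]), 0.92), (array([282.8, 183.6]), 0.34)]
plate [(array([300.8, 185.6]), 0.88)]
plate_hook_edge [(array([281.5, 182.2]), 0.96)]
plate_jar_front [(array([339.7, 196.4]), 0.65)]
plate_jar_side [(array([313.8, 174.9]), 0.62)]
unit_jar [(array([217.9, 266.7]), 0.77), (array([291.3, 249.5]), 0.45)]
mid_jar [(array([335.6, 194.2]), 0.61), (array([293.8, 251.5]), 0.59)]
tip_carton []
```

```bash
python3 - <<'E'
from h import *
a=cv2.imread('pics/top0.png')[100:270,110:400]; cv2.imwrite('pics/t1.png',cv2.resize(a,None,fx=2.75,fy=2.75,interpolation=cv2.INTER_CUBIC))
a=cv2.imread('pics/side0.png')[120:340,110:400]; cv2.imwrite('pics/s1.png',cv2.resize(a,None,fx=2.7,fy=2.7,interpolation=cv2.INTER_CUBIC))
E
```

```text
(no output)
```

View pics/t1.png

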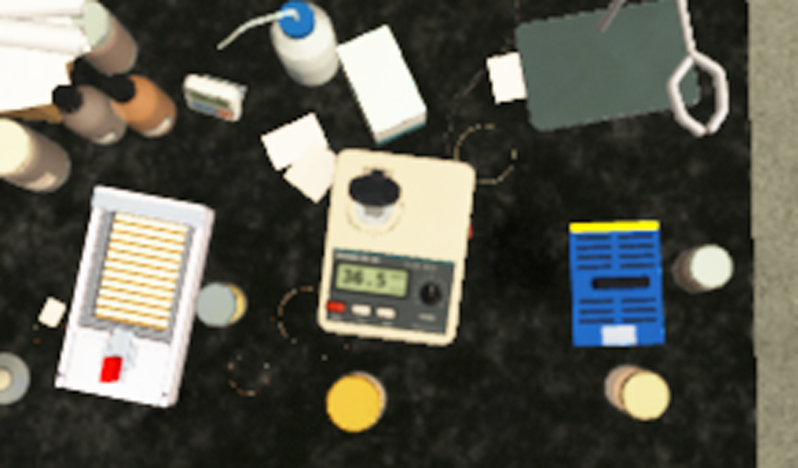

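View pics/s1.png

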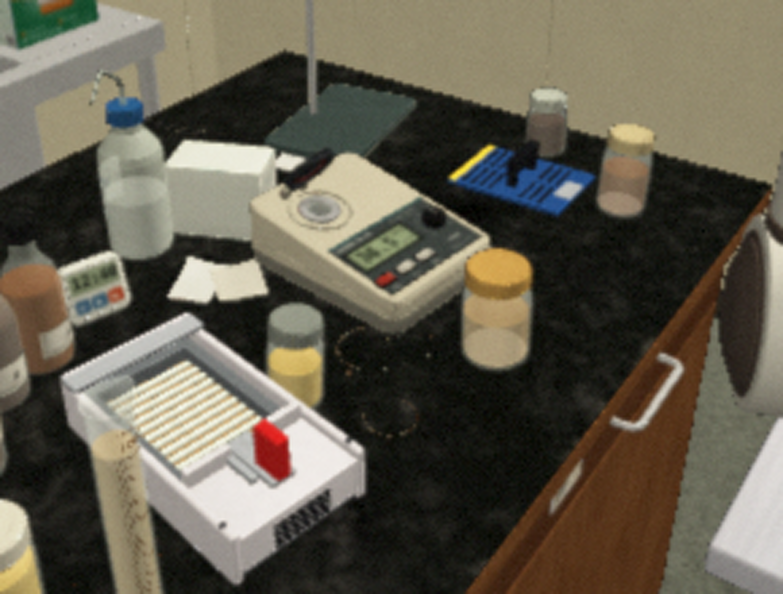

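```bash
cat >> h.py <<'E'
def cam(c): d=bot.camera(c); d['name']=c; return d
def proj(d,P):
    P=np.atleast_2d(P); p=(P-d['xyz'])@Rm(d['orientation']); p=p*[1,-1,-1]
    q=p@d['camera_matrix'].T; return q[:,:2]/q[:,2:]
def back(d,uv,z):
    u=np.linalg.solve(d['camera_matrix'],[uv[0],uv[1],1])*[1,-1,-1]; r=Rm(d['orientation'])@u
    return d['xyz']+r*(z-d['xyz'][2])/r[2]
def place(p,L):
    L=np.atleast_2d(L)/1000.; c,s=np.cos(p[2]),np.sin(p[2])
    return np.c_[p[0]+c*L[:,0]-s*L[:,1],p[1]+s*L[:,0]+c*L[:,1],L[:,2]]
def box(x0,x1,y0,y1,z0,z1): return [[x,y,z] for x in(x0,x1) for y in(y0,y1) for z in(z0,z1)]
UB=[box(-140,100,-66.5,66.5,0,46),box(-140,100,-66.5,-57.5,0,52),box(-140,100,57.5,66.5,0,52),box(74,100,-66.5,66.5,53,59)]
PB=[box(-75,75,-55,55,0,6)]
def sil(d,p,B,S=4):
    m=np.zeros((384*S,512*S),np.uint8)
    for b in B:
        h=cv2.convexHull((proj(d,place(p,b))*S+(S-1)/2).astype(np.float32)); cv2.fillConvexPoly(m,np.round(h).astype(np.int32),1)
    return cv2.resize(m.astype(np.float32),(512,384),interpolation=cv2.INTER_AREA)
def tri(ds,uvs):  # two-ray point
    A=np.zeros((3,3));b=np.zeros(3)
    for d,uv in zip(ds,uvs):
        r=back(d,uv,0)-d['xyz']; r/=np.linalg.norm(r); M=np.eye(3)-np.outer(r,r); A+=M; b+=M@d['xyz']
    return np.linalg.solve(A,b)
E
python3 - <<'E'
from h import *
from scipy.optimize import minimize
T=cam('top');S=cam('side')
g=lambda z,uv:back(T,uv,z)
print('jars',{n:g(z,uv)[:2] for n,z,uv in [('front',.099,(110+643/2.75,100+394/2.75)),('pside',.079,(110+712/2.75,100+266/2.75)),('unit',.089,(110+218/2.75,100+304/2.75)),('mid',.099,(110+356/2.75,100+402/2.75))]})
# plate
best={}
def fit(d_list,masks,B,p0):
    f=lambda p:sum(np.abs(sil(d,p,B)-m)[w].sum() for d,(m,w) in zip(d_list,masks))
    r=minimize(f,p0,method='Nelder-Mead',options=dict(initial_simplex=[p0,p0+[.01,0,0],p0+[0,.01,0],p0+[0,0,.05]],xatol=1e-4,fatol=.1,maxiter=300)); return r.x,r.fun
def pm(d,win):
    hsv=cv2.cvtColor(d['color'],cv2.COLOR_BGR2HSV).astype(int); h,s,v=hsv[...,0],hsv[...,1],hsv[...,2]
    m=((h>95)&(h<130)&(s>120)&(v>70))|((h>20)&(h<35)&(s>150)&(v>120))
    m=m.astype(np.uint8); w=np.zeros_like(m); w[win]=1; m*=w
    c=np.vstack(cv2.findContours(m,0,1)[0]); o=np.zeros_like(m); cv2.fillConvexPoly(o,cv2.convexHull(c),1); return o.astype(np.float32)*1,w>0
p0=np.r_[g(.006,(334,203))[:2],0]
mt=pm(T,np.s_[175:228,310:354]); ms=pm(S,np.s_[165:205,270:338])
print('plate top',fit([T],[mt],PB,p0),'side',fit([S],[ms],PB,p0),'both',fit([T,S],[mt,ms],PB,p0))
# unit
def um(d,win,thr=115):
    w=np.zeros((384,512),np.uint8); w[win]=1; m=((d['color'].min(2)>thr)).astype(np.uint8)*w
    n,l,st,_=cv2.connectedComponentsWithStats(m); k=1+st[1:,4].argmax(); m=(l==k).astype(np.uint8)
    c=cv2.findContours(m,0,1)[0]; o=np.zeros_like(m); cv2.drawContours(o,c,-1,1,-1); return o.astype(np.float32),w>0
p0=np.r_[g(.05,(160,208))[:2],-.15]
mu=um(T,np.s_[160:255,125:192])
pu,fu=fit([T],[mu],UB,p0); print('unit top',pu,fu,mu[0].sum())
from numpy import array
for n,L in [('bay',(12,0,40)),('lip',(74,0,53))]: print(n,place(pu,L),proj(T,place(pu,L)),proj(S,place(pu,L)))
for c,d in (('top',T),('side',S)):
    im=cv2.resize(d['color'],None,fx=4,fy=4,interpolation=cv2.INTER_CUBIC)
    for p,B in ((pu,UB+[box(-66,90,-57.5,57.5,40,40.1),box(-74,-66,-57,57,46,62)]),):
        for b in B:
            q=np.int32(proj(d,place(p,b))*4+1.5)
            for i in range(8):
                for j in range(i):
                    if bin(i^j).count('1')==1: cv2.line(im,tuple(map(int,q[i])),tuple(map(int,q[j])),(0,200,0),1)
    cv2.imwrite(f'pics/ov_{c}.png',im)
a=cv2.imread('pics/ov_top.png')[640:1010,480:800]; b=cv2.imread('pics/ov_side.png')[900:1350,520:1000]
h=450; o=np.zeros((h,800,3),np.uint8); o[:370,:320]=a; o[:,320:]=b; cv2.imwrite('pics/ov.png',o)
hsv=cv2.cvtColor(T['color'],cv2.COLOR_BGR2HSV)
for d in (T,S):
    hsv=cv2.cvtColor(d['color'],cv2.COLOR_BGR2HSV); m=((hsv[...,0]<8)|(hsv[...,0]>172))&(hsv[...,1]>170); m[:,230:]=0; ys,xs=np.nonzero(m); print('red',xs.min(),xs.max(),ys.min(),ys.max(),len(xs),xs.mean(),ys.mean())
E
```

```text
jars {'front': array([ 0.4129, -0.2809]), 'pside': array([ 0.5576, -0.3672]), 'unit': array([0.5141, 0.1989]), 'mid': array([0.4042, 0.041 ])}
plate top (array([ 0.5409, -0.2705,  0.0215]), np.float64(64.9375)) side (array([ 0.5407, -0.2696,  0.0247]), np.float64(36.1875)) both (array([ 0.5411, -0.2706,  0.0246]), np.float64(104.25))
unit top [ 0.5453  0.306  -0.1898] 199.3125 3459.0
bay [[0.5571 0.3037 0.04  ]] [[160.177  197.5816]] [[177.7675 268.9803]]
lip [[0.618 0.292 0.053]] [[163.0504 178.6444]] [[162.0557 252.1944]]
red 8 229 112 238 292 47.02739726027397 143.62328767123287
red 2 216 227 345 202 205.8118811881188 285.9306930693069
```

View pics/ov.png

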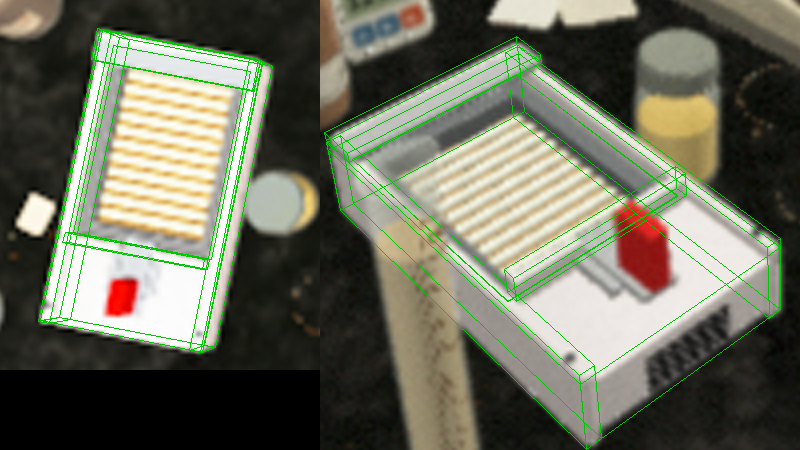

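```bash
python3 - <<'E'
from h import *
from scipy.optimize import minimize
T=cam('top');S=cam('side')
def fit(L,B,p0):
    f=lambda p:sum(np.abs(sil(d,p,B)-m)[w].sum() for d,m,w in L)
    r=minimize(f,p0,method='Nelder-Mead',options=dict(initial_simplex=[p0,p0+[.01,0,0],p0+[0,.01,0],p0+[0,0,.05]],xatol=1e-4,fatol=.1,maxiter=300)); return r.x,r.fun
def um(d,win,ex,thr):
    w=np.zeros((384,512),np.uint8); w[win]=1
    for e in ex: w[e]=0
    m=((d['color'].min(2)>thr)).astype(np.uint8)*w; m=cv2.morphologyEx(m,cv2.MORPH_OPEN,np.ones((2,2)))
    n,l,st,_=cv2.connectedComponentsWithStats(m); k=1+st[1:,4].argmax(); m=(l==k).astype(np.uint8)
    c=cv2.findContours(m,0,1)[0]; o=np.zeros_like(m); cv2.drawContours(o,c,-1,1,-1); return d,o.astype(np.float32),w>0
p0=np.array([.545,.304,-.19])
for thr in (65,80,95):
    a=um(T,np.s_[160:255,125:194],[np.s_[198:224,181:194]],thr); b=um(S,np.s_[230:340,130:250],[np.s_[252:342,138:176],np.s_[225:275,205:235],np.s_[225:262,130:136]],thr)
    for n,L in (('top',[a]),('side',[b]),('both',[a,b])): p,f=fit(L,UB,p0); print(thr,n,p,f,place(p,(12,0,40)))
p=np.array(p)
ims=[]
for d,sl in ((T,np.s_[640:1010,480:800]),(S,np.s_[900:1350,520:1000])):
    im=cv2.resize(d['color'],None,fx=4,fy=4,interpolation=cv2.INTER_CUBIC)
    for b in UB+[box(-66,90,-57.5,57.5,40,40.1),box(-74,-66,-57,57,46,62)]:
        q=np.int32(proj(d,place(p,b))*4+1.5)
        for i in range(8):
            for j in range(i):
                if bin(i^j).count('1')==1: cv2.line(im,tuple(map(int,q[i])),tuple(map(int,q[j])),(0,200,0),1)
    ims.append(im[sl])
o=np.zeros((450,800,3),np.uint8); o[:370,:320]=ims[0]; o[:,320:]=ims[1]; cv2.imwrite('pics/ov2.png',o)
# red tab
for d,win in ((T,np.s_[215:250,135:165]),(S,np.s_[265:305,195:225])):
    hsv=cv2.cvtColor(d['color'],cv2.COLOR_BGR2HSV); m=((hsv[...,0]<8)|(hsv[...,0]>172))&(hsv[...,1]>130); k=np.zeros_like(m);k[win]=1;m&=k
    ys,xs=np.nonzero(m); print('red',xs.min(),xs.max(),ys.min(),ys.max(),len(xs),xs.mean(),ys.mean())
    for v in (0,10,20):
        s=sil(d,p,[box(-129+v,-99+v,-7,7,53.5,90.5)]); yy,xx=np.nonzero(s>.5); print(v,xx.min(),xx.max(),yy.min(),yy.max(),len(xx),xx.mean(),yy.mean())
E
```

```text
65 top [ 0.5421  0.3027 -0.1911] 61.8125 [[0.5539 0.3005 0.04  ]]
65 side [ 0.5433  0.3068 -0.1883] 713.9375 [[0.5551 0.3045 0.04  ]]
65 both [ 0.5424  0.3031 -0.2059] 839.25 [[0.5541 0.3007 0.04  ]]
80 top [ 0.5422  0.3028 -0.1909] 56.9375 [[0.5539 0.3005 0.04  ]]
80 side [ 0.5458  0.3055 -0.1849] 1407.6875 [[0.5576 0.3033 0.04  ]]
80 both [ 0.5431  0.303  -0.2022] 1523.0625 [[0.5549 0.3006 0.04  ]]
95 top [ 0.5416  0.3023 -0.1912] 57.5625 [[0.5534 0.3    0.04  ]]
95 side [ 0.5457  0.3055 -0.1864] 1444.1875 [[0.5575 0.3033 0.04  ]]
95 both [ 0.5432  0.3033 -0.1977] 1568.625 [[0.5549 0.301  0.04  ]]
red 147 153 230 238 57 149.91228070175438 233.89473684210526
0 145 154 232 242 84 149.70238095238096 236.88095238095238
10 146 155 229 239 80 150.475 233.6625
20 147 155 226 236 80 151.075 230.6875
red 204 216 275 297 218 210.22935779816513 285.92660550458714
0 206 221 275 298 271 213.4169741697417 286.450184501845
10 203 218 272 296 268 210.4365671641791 283.910447761194
20 200 214 270 293 261 207.33716475095787 281.3831417624521
```

View pics/ov2.png

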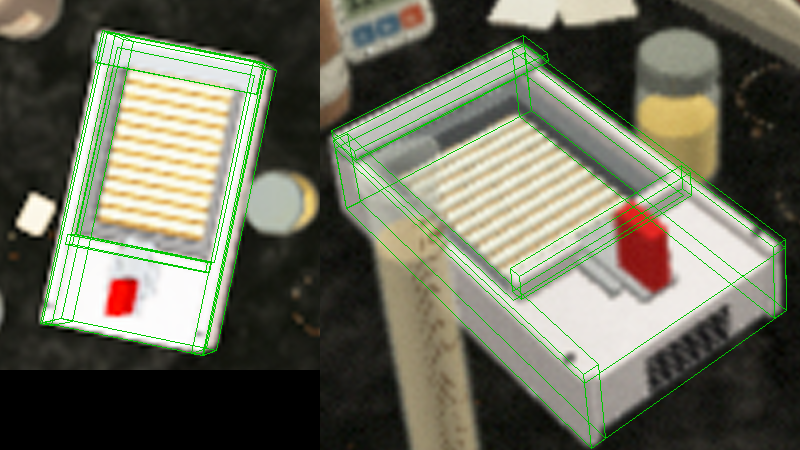

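Call:
{"fn": "arm_command", "kwargs": {
  "series": [
    [0.031,-0.039,0,0],
    [0.062,-0.078,0,0],
    [0.094,-0.117,0,0],
    [0.125,-0.156,0,0],
    [0.156,-0.195,0,0]
  ],
  "hand": 0.045,
  "grip_force": 25
}}

```text
time: 1.9
ee_pos: [0.2871, -0.2589, 0.2023]
tcp_rot: [180.0, -0.0, 24.0]
wrist_force: [1.4, 1.2, 1.0]
opening: 0.0449
grasp_force: 0.0
```

Call:
{"fn": "arm_command", "kwargs": {
  "series": [
    [0.031,-0.039,0,0],
    [0.062,-0.078,0,0],
    [0.094,-0.117,0,0],
    [0.125,-0.156,0,0],
    [0.156,-0.195,0,0]
  ]
}}

```text
time: 2.4
ee_pos: [0.3501, -0.0171, 0.2027]
tcp_rot: [180.0, -0.1, 24.0]
wrist_force: [1.9, -0.1, 0.9]
opening: 0.0447
grasp_force: 0.0
```

Call:
{"fn": "arm_command", "kwargs": {
  "series": [
    [0.031,-0.039,0,0],
    [0.062,-0.078,0,0],
    [0.094,-0.117,0,0],
    [0.125,-0.156,0,0],
    [0.156,-0.195,0,0]
  ]
}}

```text
time: 2.9
ee_pos: [0.4206, 0.2088, 0.2025]
tcp_rot: [-179.1, -0.0, 25.9]
wrist_force: [0.2, -0.3, 0.5]
opening: 0.0455
grasp_force: 0.0
```

Call:
{"fn": "arm_command", "kwargs": {
  "series": [
    [0.03,-0.04,0,0.12],
    [0.066,-0.081,0.02,0.25],
    [0.066,-0.081,0.04,0.38],
    [0.066,-0.081,0.06,0.5],
    [0.066,-0.081,0.07,0.609]
  ]
}}

```text
time: 3.4
ee_pos: [0.4844, 0.1404, 0.156]
tcp_rot: [-172.5, 1.2, 11.6]
wrist_force: [-0.4, 0.3, -0.0]
opening: 0.0449
grasp_force: 0.0
```

Call:
{"fn": "arm_command", "kwargs": {
  "series": [
    [0,0,0,-0.13],
    [0,0,0,-0.26],
    [0,0,0,-0.39],
    [0,0,0,-0.52],
    [0,0,0,-0.65]
  ]
}}

```text
time: 3.9
ee_pos: [0.4842, 0.141, 0.1571]
tcp_rot: [-173.4, -3.6, 48.9]
wrist_force: [0.2, -0.1, 0.7]
opening: 0.0451
grasp_force: 0.0
```

```bash
python3 -c "
from h import *
o=bot.get_obs(); print(o['time'],o['q'],o['ee_pos'],o['tcp_rot'])"
```

```text
3.9 [ 11.6003  -0.9717  -1.3585  90.7788   7.4631 142.3946] [0.4842 0.141  0.1571] [-173.3662   -3.6194   48.9198]
```

Call:
{"fn": "arm_command", "kwargs": {
  "series": [
    [0,0,-0.01,-0.148],
    [0,0,-0.02,-0.296],
    [0,0,-0.03,-0.444],
    [0,0,-0.04,-0.592],
    [0,0,-0.04,-0.74]
  ]
}}

```text
time: 4.4
ee_pos: [0.4865, 0.1362, 0.1982]
tcp_rot: [-177.7, -7.2, 91.4]
wrist_force: [-0.2, 0.2, 0.3]
opening: 0.045
grasp_force: 0.0
```

Call:
{"fn": "arm_command", "kwargs": {
  "series": [
    [0,0,0,-0.148],
    [0,0,0,-0.296],
    [0,0,0,-0.444],
    [0,0,0,-0.592],
    [0,0,0,-0.74]
  ]
}}

```text
time: 4.9
ee_pos: [0.486, 0.1362, 0.1968]
tcp_rot: [177.0, -6.9, 134.2]
wrist_force: [-0.2, 0.6, 0.3]
opening: 0.0449
grasp_force: 0.0
```

Call:
{"fn": "arm_command", "kwargs": {
  "series": [
    [0,0,0,-0.148],
    [0,0,0,-0.296],
    [0,0,0,-0.444],
    [0,0,0,-0.592],
    [0,0,0,-0.74]
  ]
}}

```text
time: 5.4
ee_pos: [0.486, 0.1361, 0.1967]
tcp_rot: [173.1, -3.1, 176.6]
wrist_force: [0.2, -0.6, -0.2]
opening: 0.0455
grasp_force: 0.0
```

```bash
python3 -c "
from h import *
o=bot.get_obs(); print(o['time'],o['q'],o['ee_pos'],o['tcp_rot'],Rm(o['tcp_rot']))"
```

```text
5.4 [11.0228 -0.2842  3.7128 95.2417  7.4505 14.5638] [0.486  0.1361 0.1967] [173.0973  -3.0739 176.5634] [[-0.9968  0.0659 -0.0459]
 [ 0.0599  0.9906  0.1232]
 [ 0.0536  0.12   -0.9913]]
```

Call:
{"fn": "arm_command", "kwargs": {
  "series": [
    [0,0,0,-0.148],
    [0,0,0,-0.296],
    [0,0,0,-0.444],
    [0,0,0,-0.592],
    [0,0,0,-0.74]
  ]
}}

```text
time: 5.9
ee_pos: [0.486, 0.1361, 0.1968]
tcp_rot: [172.8, 2.4, -141.4]
wrist_force: [0.7, -0.3, -0.5]
opening: 0.0448
grasp_force: 0.0
```

Call:
{"fn": "arm_command", "kwargs": {
  "series": [
    [0,0,0,-0.148],
    [0,0,0,-0.296],
    [0,0,0,-0.444],
    [0,0,0,-0.592],
    [0,0,0,-0.74]
  ]
}}

```text
time: 6.4
ee_pos: [0.486, 0.1362, 0.1968]
tcp_rot: [176.3, 6.6, -99.0]
wrist_force: [-0.5, -0.2, -0.2]
opening: 0.0452
grasp_force: 0.0
```

Call:
{"fn": "arm_command", "kwargs": {
  "series": [
    [0,0,0,-0.148],
    [0,0,0,-0.296],
    [0,0,0,-0.444],
    [0,0,0,-0.592],
    [0,0,0,-0.74]
  ]
}}

```text
time: 6.9
ee_pos: [0.486, 0.1361, 0.1967]
tcp_rot: [-178.3, 7.4, -56.3]
wrist_force: [-0.2, 0.8, 0.5]
opening: 0.0453
grasp_force: 0.0
```

Call:
{"fn": "arm_command", "kwargs": {
  "series": [
    [0,0,0,-0.148],
    [0,0,0,-0.296],
    [0,0,0,-0.444],
    [0,0,0,-0.592],
    [0,0,0,-0.74]
  ]
}}

```text
time: 7.4
ee_pos: [0.486, 0.1361, 0.1967]
tcp_rot: [-173.8, 4.3, -13.8]
wrist_force: [0.3, 0.1, 0.7]
opening: 0.0451
grasp_force: 0.0
```

Call:
{"fn": "arm_command", "kwargs": {
  "series": [
    [0,0.02,0,-0.148],
    [0,0.04,0,-0.296],
    [0,0.06,0,-0.444],
    [0,0.08,0,-0.592],
    [0,0.1,0,-0.74]
  ]
}}

```text
time: 7.9
ee_pos: [0.4391, 0.1395, 0.1864]
tcp_rot: [-177.0, -0.1, 15.5]
wrist_force: [-0.6, 1.2, 0.2]
opening: 0.0451
grasp_force: 0.0
```

```bash
python3 -c "
from h import *
o=bot.get_obs(); print(o['time'],o['q'],o['ee_pos'],o['tcp_rot'],Rm(o['tcp_rot']))"
```

```text
7.9 [  15.5601   -7.6359   -4.1194   93.4339    3.0322 -179.9377] [0.4391 0.1395 0.1864] [-176.9677   -0.0794   15.4979] [[ 0.9636  0.2669 -0.0128]
 [ 0.2672 -0.9623  0.0513]
 [ 0.0014 -0.0529 -0.9986]]
```

Call:
{"fn": "arm_command", "kwargs": {
  "series": [
    [0,0.02,0,-0.05],
    [0,0.04,0,-0.1],
    [0,0.05,0,-0.15],
    [0,0.05,0,-0.15],
    [0,0.05,0,-0.15]
  ]
}}

```text
time: 8.4
ee_pos: [0.4275, 0.1617, 0.1836]
tcp_rot: [-179.2, -0.4, 20.1]
wrist_force: [-0.4, -0.1, -0.2]
opening: 0.0444
grasp_force: 0.0
```

```bash
python3 -c "
from h import *
o=bot.get_obs(); print(o['time'],o['q'],o['ee_pos'],o['tcp_rot'],Rm(o['tcp_rot']))"
```

```text
8.4 [  20.1598   -8.5171   -5.1592   92.9242    0.8096 -179.9431] [0.4275 0.1617 0.1836] [-179.1899   -0.4329   20.103 ] [[ 0.939   0.3438  0.0022]
 [ 0.3437 -0.9389  0.0159]
 [ 0.0076 -0.0141 -0.9999]]
```

Call:
{"fn": "arm_command", "kwargs": {
  "series": [
    [0,0.01,0,-0.025],
    [0,0.018,0,-0.055],
    [0,0.018,0,-0.055],
    [0,0.018,0,-0.055],
    [0,0.018,0,-0.055]
  ]
}}

```text
time: 8.9
ee_pos: [0.425, 0.1664, 0.1835]
tcp_rot: [179.7, -0.5, 21.5]
wrist_force: [-0.5, -0.1, -0.7]
opening: 0.0448
grasp_force: 0.0
```

```bash
python3 -c "
from h import *
o=bot.get_obs(); print(o['time'],o['q'],o['ee_pos'],o['tcp_rot'],Rm(o['tcp_rot']))"
```

```text
8.9 [  21.5544   -8.6446   -5.2875   92.8879   -0.2527 -179.9431] [0.425  0.1664 0.1835] [179.7478  -0.4695  21.4975] [[ 0.9304  0.3664  0.0092]
 [ 0.3664 -0.9304 -0.0011]
 [ 0.0082  0.0044 -1.    ]]
```

Call:
{"fn": "arm_command", "kwargs": {
  "series": [
    [0.015,-0.03,0,0.148],
    [0.03,-0.06,0,0.296],
    [0.045,-0.09,0,0.444],
    [0.06,-0.12,0,0.592],
    [0.072,-0.1415,0,0.74]
  ]
}}

```text
time: 9.4
ee_pos: [0.44, 0.3262, 0.1832]
tcp_rot: [-179.9, -0.5, -21.2]
wrist_force: [-0.1, -0.5, -0.0]
opening: 0.045
grasp_force: 0.0
```

Call:
{"fn": "arm_command", "kwargs": {
  "series": [
    [0,0,0,0.148],
    [0,0,0,0.296],
    [0,0,0,0.444],
    [0,0,0,0.592],
    [0,0,0,0.74]
  ]
}}

```text
time: 9.9
ee_pos: [0.4402, 0.3244, 0.1834]
tcp_rot: [-179.6, -0.3, -63.7]
wrist_force: [0.9, 0.4, 0.1]
opening: 0.0449
grasp_force: 0.0
```

Call:
{"fn": "arm_command", "kwargs": {
  "series": [
    [0,0,0,0.148],
    [0,0,0,0.296],
    [0,0,0,0.444],
    [0,0,0,0.592],
    [0,0,0,0.74]
  ]
}}

```text
time: 10.4
ee_pos: [0.4402, 0.3243, 0.1833]
tcp_rot: [-179.5, 0.1, -106.1]
wrist_force: [0.6, 0.6, -0.2]
opening: 0.0449
grasp_force: 0.0
```

Call:
{"fn": "arm_command", "kwargs": {
  "series": [
    [0,0,0,0.148],
    [0,0,0,0.296],
    [0,0,0,0.444],
    [0,0,0,0.592],
    [0,0,0,0.74]
  ]
}}

```text
time: 10.9
ee_pos: [0.4402, 0.3243, 0.1834]
tcp_rot: [-179.7, 0.4, -148.5]
wrist_force: [0.2, 0.1, -0.5]
opening: 0.0446
grasp_force: 0.0
```

Call:
{"fn": "arm_command", "kwargs": {
  "series": [
    [0,0,0.01,0.148],
    [0,0,0.02,0.296],
    [0,0,0.03,0.444],
    [0,0,0.04,0.592],
    [0,0,0.05,0.746]
  ]
}}

```text
time: 11.4
ee_pos: [0.4406, 0.3243, 0.133]
tcp_rot: [180.0, 0.5, 169.0]
wrist_force: [0.2, 0.3, -0.6]
opening: 0.0453
grasp_force: 0.0
```

```bash
cat >> h.py <<'E'
U=np.array([.543,.304,-.189])
def state():
    o=bot.get_obs(); print('t',round(o['time'],2),'q',o['q'],'ee',o['ee_pos'],'rot',o['tcp_rot'],'F',o['wrist_force'],'op',o['opening'],'gf',o['grasp_force']); return o
def go(o,p,yaw=None):
    "tool-frame shift and turn to world p"
    s=Rm(o['tcp_rot']).T@(np.array(p)-o['ee_pos']); t=0 if yaw is None else -((yaw-o['tcp_rot'][2]+180)%360-180)*np.pi/180
    print('shift',np.round(s,4),'turn',round(t,4))
def inU(p):
    c,s=np.cos(U[2]),np.sin(U[2]); d=np.array(p)[:2]-U[:2]; return np.r_[c*d[0]+s*d[1],-s*d[0]+c*d[1],p[2]]*1000
E
python3 - <<'E'
from h import *
o=state(); print(inU(o['ee_pos'])); go(o,place(U,(-105,0,60))[0],169.2)
T=cam('top'); S=cam('side')
a=cv2.resize(T['color'][150:260,110:210],None,fx=4,fy=4); b=cv2.resize(S['color'][210:320,150:250],None,fx=4,fy=4); cv2.imwrite('pics/tab.png',np.hstack([a,b]))
E
```

```text
t 11.4 q [36.5583  3.2902  0.6157 86.9419 -0.3641 47.5341] ee [0.4406 0.3243 0.133 ] rot [179.9629   0.5276 169.0228] F [ 0.1979  0.33   -0.6369] op 0.04527191134225383 gf 0.0
[-104.3397    0.6799  132.9763]
shift [ 0.0013 -0.0007  0.073 ] turn -0.0031
```

View pics/tab.png

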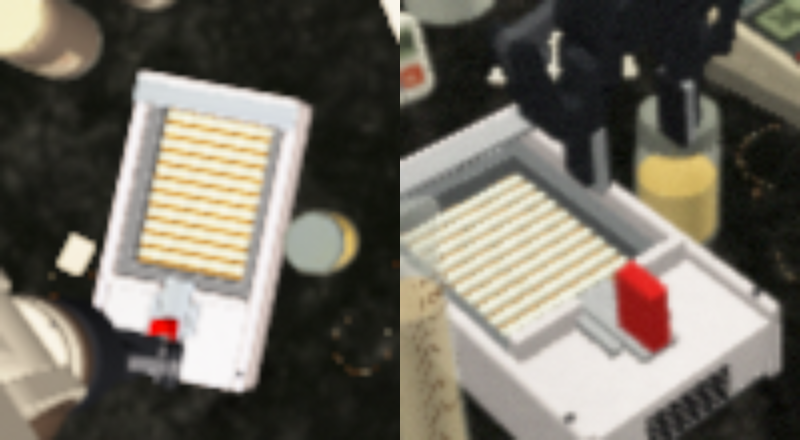

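Call:
{"fn": "arm_command", "kwargs": {
  "series": [
    [0,0,0.02,0],
    [0,0,0.04,0],
    [0,0,0.055,0],
    [0,0,0.068,0],
    [0.001,0,0.072,0]
  ]
}}

```text
time: 12.0
ee_pos: [0.4398, 0.3242, 0.0601]
tcp_rot: [-180.0, 0.5, 169.5]
wrist_force: [0.5, -1.0, -0.3]
opening: 0.0449
grasp_force: 0.0
```

Call:
{"fn": "arm_command", "kwargs": {
  "series": [
    [0,0,0,0],
    [0,0,0,0],
    [0,0,0,0],
    [0,0,0,0],
    [0,0,0,0]
  ],
  "hand": 0.005,
  "grip_force": 25
}}

```text
time: 12.5
ee_pos: [0.4404, 0.3247, 0.0619]
tcp_rot: [179.9, 0.6, 169.4]
wrist_force: [-0.2, -0.2, 0.1]
opening: 0.0056
grasp_force: 0.2
```

```bash
python3 -c "
from h import *
o=state(); print(inU(o['ee_pos']),Rm([0,0,-U[2]*57.3])@o['wrist_force'])"
```

```text
t 12.5 q [36.6076  3.6909 -6.8131 79.0672 -0.3658 47.2079] ee [0.4404 0.3247 0.0619] rot [179.9339   0.5597 169.3979] F [-0.2358 -0.1809  0.1455] op 0.005568651373933416 gf 0.2481201527552912
[-104.6362    1.039    61.8633] [-0.1976 -0.222   0.1455]
```

```bash
python3 - <<'E'
from h import *
T=cam('top'); S=cam('side')
for d in (T,S): print(proj(d,[0.4404,.3247,.0619]), proj(d,place(U,(-105,0,90.5))))
for im,p in ((T,0),(S,0)): pass
a=cv2.resize(T['color'][150:260,110:210],None,fx=4,fy=4); b=cv2.resize(S['color'][210:320,150:250],None,fx=4,fy=4); cv2.imwrite('pics/tab2.png',np.hstack([a,b]))
E
```

```text
[[151.1203 233.8188]] [[148.7683 234.441 ]]
[[210.6479 288.0596]] [[210.4221 277.3929]]
```

View pics/tab2.png

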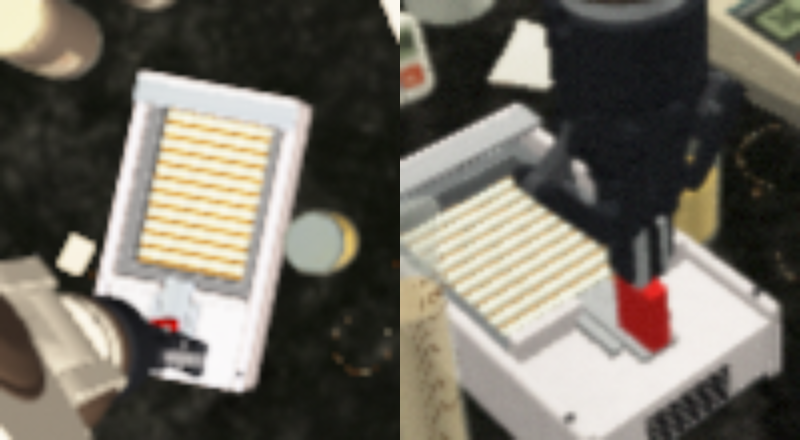

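```bash
python3 - <<'E'
from h import *
T=cam('top'); S=cam('side'); state()
for z in (.133,.138,.143,.153): print(z,proj(S,[.4406,.3243,z]))
print(tri([T,S],[(149.9,233.9),(210.2,285.9)]))
c,s=np.cos(-.19),np.sin(-.19)
for sg in (1,-1): 
    p=np.array([.4406,.3243,.133])+sg*.0225*np.array([-s,c,0]); print(proj(S,p),proj(S,p+[0,0,.005]))
hsv=cv2.cvtColor(S['color'],cv2.COLOR_BGR2HSV); m=((hsv[...,0]<8)|(hsv[...,0]>172))&(hsv[...,1]>130)
for r in range(270,300): print(r,''.join('#' if x else '.' for x in m[r,196:224]), S['color'][r,200:222].max(1))
E
```

```text
t 12.7 q [36.6114  3.694  -6.8186 79.0626 -0.3646 47.2091] ee [0.4404 0.3247 0.0618] rot [179.9359   0.5562 169.4006] F [0.0292 0.615  2.2398] op 0.005048789613351064 gf 1.2232053009211086
0.133 [[208.8229 261.0996]]
0.138 [[208.6846 259.1217]]
0.143 [[208.5454 257.131 ]]
0.153 [[208.2641 253.1107]]
[0.4402 0.3263 0.0692]
[[199.7809 266.3851]] [[199.6103 264.3888]]
[[217.5498 255.9984]] [[217.4416 254.0389]]
270 ............................ [ 45  34  31  32  26  32  28  33  65 108 119  96  50  22  39 108 111  73
 144 219 209 225]
271 ............................ [118  76  39  34  31  30  24  31  70 112 118  99  51  26  39 106 117  70
 114 167 173 204]
272 ............................ [182 138  61  28  27  27  22  32  68 110 121 100  47  25  33  93 110  77
 117 153 166 186]
273 ............................ [232 167  76  34  26  25  28  30  60 105 122 111  55  25  31  86 115  83
 124 156 164 172]
274 ............................ [234 170  72  33  28  25  32  27  51 107 120 114  58  23  29  87 113 119
 147 161 167 179]
275 ............................ [197 159  74  30  25  27  38  35  5
[... 2331 characters left out ...]
92 170 156 179 193 189 169 150 144 145 147 145 145 152 160 179
 178 203 236 241]
295 ..............#######....... [157 193 198 195 178 154 171 191 186 170 156 144 147 145 147 150 153 154
 154 209 238 241]
296 ...............#####........ [152 156 189 197 192 151 144 166 188 190 170 156 148 147 147 152 140 164
 192 232 239 241]
297 .................#.......... [197 153 149 166 158 178 182 153 162 187 191 177 159 150 144 146 182 227
 236 240 241 241]
298 ............................ [234 198 144 143 157 211 228 190 150 155 182 190 164 140 160 193 231 239
 241 242 241 243]
299 ............................ [239 234 192 192 226 236 239 233 213 167 152 154 149 180 225 235 240 242
 243 242 242 242]
```

Call:
{"fn": "arm_command", "kwargs": {
  "series": [
    [0,0,-0.01,0],
    [0,0,-0.01,0],
    [0,0,-0.01,0],
    [0,0,-0.01,0],
    [0,0,-0.01,0]
  ],
  "hand": 0.045
}}

```text
time: 13.2
ee_pos: [0.44, 0.3245, 0.0711]
tcp_rot: [180.0, 0.5, 169.4]
wrist_force: [0.6, -0.5, -0.2]
opening: 0.0452
grasp_force: 0.0
```

Call:
{"fn": "arm_command", "kwargs": {
  "series": [
    [0,0,0.01,0],
    [0,0,0.02,0],
    [0,0,0.03,0],
    [0,0,0.035,0],
    [0,0,0.035,0]
  ]
}}

```text
time: 13.7
ee_pos: [0.4399, 0.3241, 0.0351]
tcp_rot: [-180.0, 0.5, 169.4]
wrist_force: [0.5, 0.1, -0.0]
opening: 0.0449
grasp_force: 0.0
```

Call:
{"fn": "arm_command", "kwargs": {
  "series": [
    [0,0,0,0],
    [0,0,0,0],
    [0,0,0,0],
    [0,0,0,0],
    [0,0,0,0]
  ],
  "hand": 0.005,
  "grip_force": 25
}}

```text
time: 14.2
ee_pos: [0.4412, 0.3268, 0.0373]
tcp_rot: [179.7, 0.6, 169.4]
wrist_force: [1.9, 10.3, -3.3]
opening: 0.0132
grasp_force: 31.3
```

```bash
python3 -c "
from h import *
o=state(); print(inU(o['ee_pos']),Rm([0,0,-U[2]*57.3])@o['wrist_force'])"
```

```text
t 14.2 q [36.6534  4.1982 -9.012  76.1669 -0.219  47.2091] ee [0.4412 0.3268 0.0373] rot [179.6917   0.5839 169.4415] F [ 1.8883 10.2813 -3.2795] op 0.013195638828714757 gf 31.308346688747406
[-104.2683    3.2785   37.2881] [-0.0771 10.453  -3.2795]
```

Call:
{"fn": "arm_command", "kwargs": {
  "series": [
    [0,0.0028,0,0],
    [0,0.0028,0,0],
    [0.003,0.0028,0,0],
    [0.005,0.0028,0,0],
    [0.006,0.0028,0,0]
  ]
}}

```text
time: 14.7
ee_pos: [0.4355, 0.328, 0.0372]
tcp_rot: [180.0, 0.6, 169.4]
wrist_force: [0.0, -4.3, 5.3]
opening: 0.0133
grasp_force: 32.5
```

Call:
{"fn": "arm_command", "kwargs": {
  "series": [
    [0.001,0,0,0],
    [0.002,0,0,0],
    [0.003,0,0,0],
    [0.003,0,0,0],
    [0.003,0,0,0]
  ]
}}

```text
time: 15.2
ee_pos: [0.4335, 0.3283, 0.0372]
tcp_rot: [180.0, 0.7, 169.3]
wrist_force: [5.0, -5.4, 3.9]
opening: 0.0135
grasp_force: 32.2
```

```bash
python3 -c "
from h import *
o=state(); print(inU(o['ee_pos']),Rm([0,0,-U[2]*57.3])@o['wrist_force'])
T=cam('top'); S=cam('side'); cv2.imwrite('pics/sb.png',S['color'])"
```

```text
t 15.2 q [37.4388  3.6321 -9.617  76.2601 -0.5143 48.1016] ee [0.4335 0.3283 0.0372] rot [179.9782   0.7106 169.3348] F [ 5.0257 -5.3766  3.8528] op 0.013451355132152879 gf 32.20262110233307
[-112.1291    3.3401   37.2231] [ 5.9464 -4.3365  3.8528]
```

Call:
{"fn": "arm_command", "kwargs": {
  "series": [
    [0,0,0,0],
    [0,0,0,0],
    [0,0,0,0],
    [0,0,-0.03,0],
    [0,0,-0.07,0]
  ],
  "hand": 0.045
}}

```text
time: 15.8
ee_pos: [0.4302, 0.3283, 0.1051]
tcp_rot: [-179.9, 0.4, 169.4]
wrist_force: [1.7, 0.1, 0.5]
opening: 0.0452
grasp_force: 0.0
```

Call:
{"fn": "arm_command", "kwargs": {
  "series": [
    [0,-0.01,-0.03,0],
    [-0.01,-0.04,-0.05,0],
    [-0.02,-0.08,-0.065,0],
    [-0.035,-0.12,-0.065,0],
    [-0.055,-0.16,-0.065,0]
  ]
}}

```text
time: 16.3
ee_pos: [0.4554, 0.1607, 0.1725]
tcp_rot: [179.9, 0.6, 169.5]
wrist_force: [0.6, 0.7, 0.1]
opening: 0.0449
grasp_force: 0.0
```

Call:
{"fn": "arm_command", "kwargs": {
  "series": [
    [-0.018,-0.045,0,0],
    [-0.036,-0.09,0,0],
    [-0.053,-0.135,0,0],
    [-0.07,-0.18,0,0],
    [-0.085,-0.225,0,0]
  ],
  "hand": 0.085
}}

```text
time: 16.8
ee_pos: [0.4977, -0.0769, 0.1724]
tcp_rot: [179.9, 0.6, 169.4]
wrist_force: [0.7, 0.8, 0.6]
opening: 0.0852
grasp_force: 0.0
```

Call:
{"fn": "arm_command", "kwargs": {
  "series": [
    [-0.018,-0.045,0,-0.05],
    [-0.036,-0.09,0,-0.1],
    [-0.053,-0.135,0,-0.15],
    [-0.07,-0.17,0,-0.2],
    [-0.077,-0.1835,0,-0.21]
  ]
}}

```text
time: 17.3
ee_pos: [0.5396, -0.2726, 0.172]
tcp_rot: [-179.9, 0.5, -178.6]
wrist_force: [0.5, 0.5, -0.2]
opening: 0.0851
grasp_force: 0.0
```

```bash
sed -i 's/^U=.*/U=np.array([.5445,.3072,-.189])/' h.py; python3 - <<'E'
from h import *
o=state(); go(o,(.5411,-.2705,.10),-178.65); T=cam('top'); S=cam('side')
hsv=cv2.cvtColor(S['color'],cv2.COLOR_BGR2HSV); m=((hsv[...,0]<8)|(hsv[...,0]>172))&(hsv[...,1]>130); m[:265]=0;m[310:]=0;m[:,:195]=0;m[:,225:]=0
ys,xs=np.nonzero(m); print('red',xs.min(),xs.max(),ys.min(),ys.max(),len(xs),xs.mean(),ys.mean())
for v in (0,5):
    s=sil(S,U,[box(-129+v,-99+v,-7,7,53.5,90.5)]); yy,xx=np.nonzero(s>.5); print(v,xx.min(),xx.max(),yy.min(),yy.max(),len(xx),xx.mean(),yy.mean())
print('tip proj',proj(S,o['ee_pos']+[0,0,.0285+.013]))
a=cv2.resize(T['color'][160:260,300:400],None,fx=4,fy=4); b=cv2.resize(S['color'][120:220,250:350],None,fx=4,fy=4); cv2.imwrite('pics/pl.png',np.hstack([a,b]))
E
```

```text
t 17.3 q [-26.8942  11.5614  14.0661  92.0475   0.1764 -28.2614] ee [ 0.5396 -0.2726  0.172 ] rot [-179.9389    0.4862 -178.6318] F [ 0.4789  0.4831 -0.1522] op 0.08513917061148316 gf 0.0
shift [-0.0009  0.0022  0.072 ] turn 0.0003
red 206 219 277 299 217 212.54377880184333 288.04608294930875
0 205 219 276 299 269 212.21561338289962 286.97026022304834
5 203 218 274 297 272 210.5808823529412 285.6727941176471
tip proj [[307.5113 125.7011]]
```

View pics/pl.png

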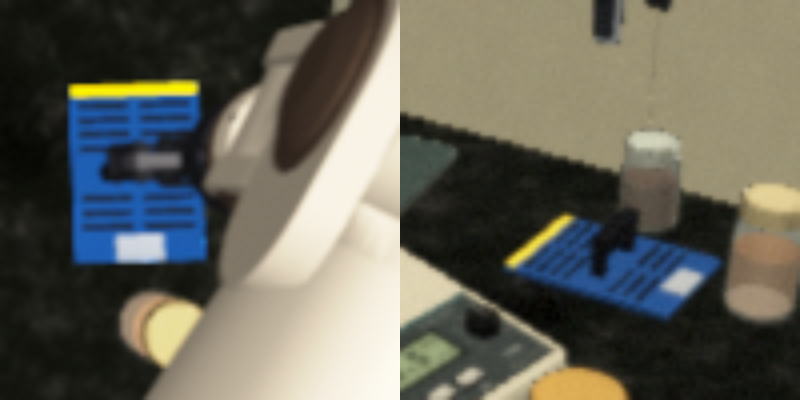

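Call:
{"fn": "arm_command", "kwargs": {
  "series": [
    [-0.001,0.002,0.03,0],
    [-0.001,0.002,0.06,0],
    [-0.001,0.002,0.09,0],
    [-0.001,0.002,0.115,0],
    [-0.001,0.002,0.135,0]
  ]
}}

```text
time: 17.9
ee_pos: [0.5412, -0.2656, 0.0366]
tcp_rot: [-180.0, 0.5, -178.5]
wrist_force: [-0.1, 1.1, 1.1]
opening: 0.085
grasp_force: 0.0
```

Call:
{"fn": "arm_command", "kwargs": {
  "series": [
    [0,0,0.015,0],
    [0,0,0.03,0],
    [0,0,0.045,0],
    [0,0,0.053,0],
    [0,0,0.056,0]
  ]
}}

```text
time: 18.4
ee_pos: [0.5419, -0.2675, -0.0189]
tcp_rot: [-180.0, 0.5, -178.6]
wrist_force: [-0.7, -0.3, -0.2]
opening: 0.0847
grasp_force: 0.0
```

```bash
python3 - <<'E'
from h import *
o=state(); S=cam('side')
b=cv2.resize(S['color'][150:220,260:350],None,fx=6,fy=6); cv2.imwrite('pics/pl2.png',b)
E
```

```text
t 18.4 q [-26.3672  13.3664  -5.0113  71.1803   0.1847 -27.797 ] ee [ 0.5419 -0.2675 -0.0189] rot [-179.9573    0.4771 -178.5693] F [-0.6895 -0.3377 -0.2387] op 0.0846621111313293 gf 0.0
```

View pics/pl2.png

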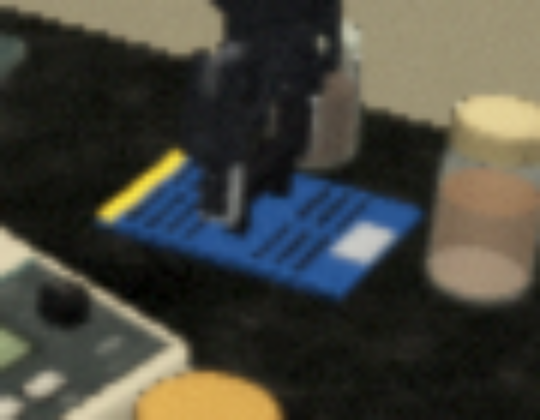

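Call:
{"fn": "arm_command", "kwargs": {
  "series": [
    [0,0,0,0],
    [0,0,0,0],
    [0,0,0,0],
    [0,0,0,0],
    [0,0,0,0]
  ],
  "hand": 0.055,
  "grip_force": 35
}}

```text
time: 18.95
ee_pos: [0.5428, -0.2682, -0.0171]
tcp_rot: [-179.9, 0.6, -178.6]
wrist_force: [0.2, -0.2, 6.0]
opening: 0.0652
grasp_force: 40.5
```

Call:
{"fn": "arm_command", "kwargs": {
  "series": [
    [0,0,-0.002,0],
    [0,0,-0.005,0],
    [0,0,-0.01,0],
    [0,0,-0.015,0],
    [0,0,-0.02,0]
  ]
}}

```text
time: 19.45
ee_pos: [0.5421, -0.2678, 0.0024]
tcp_rot: [-179.9, 0.5, -178.6]
wrist_force: [-0.9, -0.3, -2.7]
opening: 0.0654
grasp_force: 39.6
```

```bash
python3 - <<'E'
from h import *
o=state()
E
```

```text
t 19.45 q [-26.3821  12.6684  -3.4276  73.4053   0.1812 -27.8122] ee [ 0.5421 -0.2678  0.0024] rot [-179.9276    0.5256 -178.5688] F [-0.8525 -0.2824 -2.6619] op 0.06541945943915638 gf 39.63379740715027
```

Call:
{"fn": "arm_command", "kwargs": {
  "series": [
    [0,0,-0.02,0],
    [0,0,-0.055,0],
    [0,0,-0.095,0],
    [0,0,-0.135,0],
    [0,0,-0.16,0]
  ]
}}

```text
time: 19.95
ee_pos: [0.5411, -0.2679, 0.1659]
tcp_rot: [-179.8, 0.7, -178.6]
wrist_force: [0.5, -0.2, -1.5]
opening: 0.065
grasp_force: 39.9
```

Call:
{"fn": "arm_command", "kwargs": {
  "series": [
    [0,0.015,0,0],
    [0,0.045,0,0],
    [-0.002,0.08,0,0],
    [-0.003,0.115,0,0],
    [-0.004,0.15,0,0]
  ]
}}

```text
time: 20.45
ee_pos: [0.5401, -0.1157, 0.1607]
tcp_rot: [-180.0, 0.5, -178.6]
wrist_force: [1.0, -1.1, -1.9]
opening: 0.0654
grasp_force: 39.9
```

Call:
{"fn": "arm_command", "kwargs": {
  "series": [
    [0,0.035,0,0],
    [0,0.07,0,0],
    [-0.002,0.105,0,0],
    [-0.003,0.14,0,0],
    [-0.004,0.175,0,0]
  ]
}}

```text
time: 20.95
ee_pos: [0.5395, 0.0594, 0.1606]
tcp_rot: [-179.9, 0.5, -178.6]
wrist_force: [0.8, -0.0, -2.0]
opening: 0.0653
grasp_force: 39.9
```

Call:
{"fn": "arm_command", "kwargs": {
  "series": [
    [0,0.035,0,0.04],
    [0,0.07,0,0.08],
    [-0.002,0.105,0,0.12],
    [-0.003,0.14,0,0.16],
    [-0.004,0.17,0,0.2]
  ]
}}

```text
time: 21.45
ee_pos: [0.5391, 0.2296, 0.1603]
tcp_rot: [180.0, 0.5, 169.9]
wrist_force: [0.2, -0.1, -2.5]
opening: 0.0654
grasp_force: 39.8
```

Call:
{"fn": "arm_command", "kwargs": {
  "series": [
    [0,0.02,0,0.014],
    [0,0.035,0,0.014],
    [0,0.05,0,0.014],
    [0,0.065,0,0.014],
    [0,0.075,0,0.014]
  ]
}}

```text
time: 21.95
ee_pos: [0.5535, 0.3023, 0.1612]
tcp_rot: [180.0, 0.5, 169.2]
wrist_force: [-0.0, -0.8, -1.7]
opening: 0.0652
grasp_force: 39.9
```

```bash
python3 - <<'E'
from h import *
from scipy.optimize import minimize
o=state(); print(inU(o['ee_pos'])); go(o,(.5411,.3079,.0625),169.17)
T=cam('top');S=cam('side')
cv2.imwrite('pics/hs.png',S['color']);cv2.imwrite('pics/ht.png',T['color'])
def m_(d):
    hsv=cv2.cvtColor(d['color'],cv2.COLOR_BGR2HSV).astype(int); h,s,v=hsv[...,0],hsv[...,1],hsv[...,2]
    m=((h>95)&(h<130)&(s>120)&(v>60)).astype(np.uint8); y=((h>20)&(h<35)&(s>150)&(v>120)).astype(np.uint8); return m,y
for d in (T,S):
    m,y=m_(d); n,l,st,c=cv2.connectedComponentsWithStats(m|y); print([list(x) for x in st[1:] if x[4]>60])
b=cv2.resize(S['color'][130:340,90:350],None,fx=3,fy=2.8); cv2.imwrite('pics/held.png',b)
E
```

```text
t 21.95 q [28.7913 15.1862 17.1751 91.5705 -0.3025 39.6171] ee [0.5535 0.3023 0.1612] rot [179.9662   0.5152 169.1729] F [-0.0142 -0.7621 -1.6928] op 0.06515871245019286 gf 39.8602169752121
[  9.7356  -3.1557 161.2301]
shift [0.0141 0.0031 0.0986] turn 0.0001
[[np.int32(211), np.int32(100), np.int32(13), np.int32(14), np.int32(120)], [np.int32(129), np.int32(169), np.int32(42), np.int32(57), np.int32(1166)], [np.int32(229), np.int32(237), np.int32(19), np.int32(19), np.int32(266)]]
[[np.int32(73), np.int32(75), np.int32(30), np.int32(56), np.int32(757)], [np.int32(0), np.int32(192), np.int32(15), np.int32(17), np.int32(135)], [np.int32(133), np.int32(207), np.int32(84), np.int32(40), np.int32(1416)]]
```

View pics/held.png

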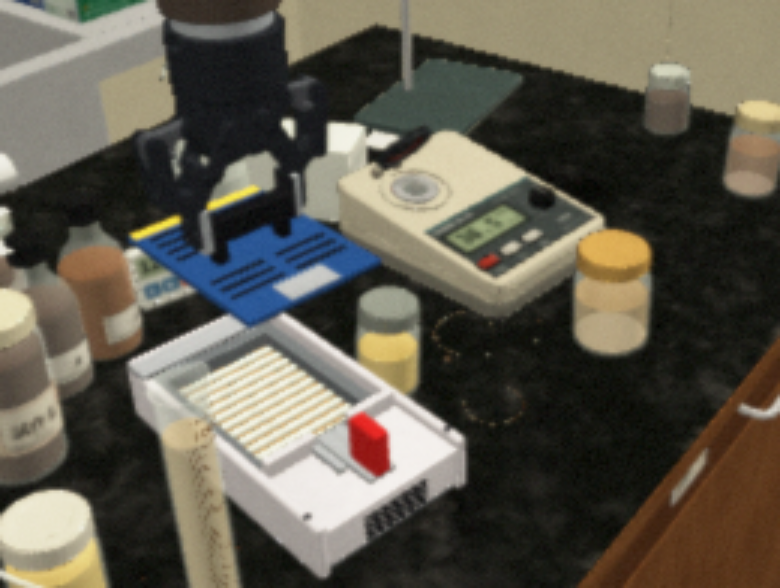

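```bash
cat > fitp.py <<'E'
from h import *
from scipy.optimize import minimize
def pmask(d):
    hsv=cv2.cvtColor(d['color'],cv2.COLOR_BGR2HSV).astype(int); h,s,v=hsv[...,0],hsv[...,1],hsv[...,2]
    m=(((h>95)&(h<130)&(s>110)&(v>50))|((h>20)&(h<35)&(s>130)&(v>120))).astype(np.uint8)
    w=np.zeros_like(m); w[175:275,120:225]=1; m*=w
    n,l,st,_=cv2.connectedComponentsWithStats(m); k=[i for i in range(1,n) if st[i,4]>40]; m=np.isin(l,k).astype(np.uint8)
    o=np.zeros_like(m); cv2.fillConvexPoly(o,cv2.convexHull(np.vstack(cv2.findContours(m,0,1)[0])),1); return o.astype(np.float32)
def pts(p,yaw):  # p: unit-frame x,y,z mm of pivot-centre (plate underside centre), pitch deg (+ = hook down)
    L=np.array(PB[0],float); L=R.from_euler('y',p[3],degrees=True).apply(L)+p[:3]; return place([U[0],U[1],yaw],L)
def fitside(S,p0,free=(0,2,3),yaw=None):
    yaw=U[2] if yaw is None else yaw; m=pmask(S)
    def f(q):
        p=np.array(p0,float); p[list(free)]=q; im=np.zeros((1536,2048),np.uint8)
        h=cv2.convexHull((proj(S,pts(p,yaw))*4+1.5).astype(np.float32)); cv2.fillConvexPoly(im,np.round(h).astype(np.int32),1)
        return np.abs(cv2.resize(im.astype(np.float32),(512,384),interpolation=cv2.INTER_AREA)-m).sum()
    q0=np.array(p0,float)[list(free)]; sx=[q0]+[q0+4*np.eye(len(q0))[i] for i in range(len(q0))]
    r=minimize(f,q0,method='Nelder-Mead',options=dict(initial_simplex=sx,xatol=.02,fatol=.1,maxiter=400)); return r.x,r.fun,m.sum()
E
python3 - <<'E'
from fitp import *
o=state(); u=inU(o['ee_pos']); S=cam('side')
p0=[u[0]-1.5,u[1],u[2]+17.5,0]; print(p0)
print(fitside(S,p0),fitside(S,p0,(0,1,2,3)))
E
```

```text
t 22.05 q [28.7916 15.1874 17.1609 91.5611 -0.3005 39.5772] ee [0.5534 0.3023 0.1611] rot [179.9689   0.5093 169.2131] F [-1.0395  0.3934 -2.2574] op 0.06529262490464796 gf 39.89294350147247
[np.float64(8.207540734200995), np.float64(-3.1610364273307523), np.float64(178.58855878228295), 0]
(array([ -8.3038, 175.9364,  -9.4484]), np.float64(774.25), np.float32(3210.0)) (array([ -7.5459,  -4.8602, 174.9021, -10.773 ]), np.float64(780.1875), np.float32(3210.0))
```

```bash
sed -i 's/k=\[i for.*; m=np.isin(l,k)/k=[1+st[1:,4].argmax()]; m=np.isin(l,k)/' fitp.py
python3 - <<'E'
from fitp import *
o=bot.get_obs(); u=inU(o['ee_pos']); S=cam('side')
p0=[u[0]-1.5,u[1],u[2]+17.5,0]; print(p0)
print(fitside(S,p0),fitside(S,p0,(0,1,2,3)))
E
```

```text
[np.float64(8.27675672848018), np.float64(-3.9023519232968096), np.float64(178.73589540512134), 0]
(array([  4.7626, 176.9682,   1.2441]), np.float64(282.8125), np.float32(2093.0)) (array([  4.1729,  -3.9093, 177.0168,   1.4648]), np.float64(279.5625), np.float32(2093.0))
```

```bash
sed -i 's/connectedComponentsWithStats(m); k/connectedComponentsWithStats(cv2.dilate(m,np.ones((3,3)))); l=l*m; k/' fitp.py
python3 - <<'E'
from fitp import *
o=bot.get_obs(); u=inU(o['ee_pos']); S=cam('side')
p0=[u[0]-1.5,u[1],u[2]+17.5,0]; print(p0)
print(fitside(S,p0),fitside(S,p0,(0,1,2,3)))
m=pmask(S); ys,xs=np.nonzero(m); print(xs.min(),xs.max(),ys.min(),ys.max())
E
```

```text
[np.float64(8.34042215657628), np.float64(-4.3684815397902295), np.float64(178.87057115039485), 0]
(array([  4.6122, 176.6548,   1.4964]), np.float64(262.4375), np.float32(2107.0)) (array([  7.8728,  -6.5504, 173.4533,   1.8001]), np.float64(260.6875), np.float32(2107.0))
134 217 206 245
```

```bash
sed -i 's/(s>130)&(v>120)/(s>90)\&(v>80)/' fitp.py
python3 - <<'E'
from fitp import *
o=bot.get_obs(); u=inU(o['ee_pos']); S=cam('side')
p0=[u[0]-1.5,u[1],u[2]+17.5,0]; print(p0)
print(fitside(S,p0),fitside(S,p0,(0,1,2,3)))
m=pmask(S); ys,xs=np.nonzero(m); print(xs.min(),xs.max(),ys.min(),ys.max())
hsv=cv2.cvtColor(S['color'],cv2.COLOR_BGR2HSV); print(hsv[202:212,145].tolist())
E
```

```text
[np.float64(8.377463577032154), np.float64(-4.556331684581049), np.float64(178.9969596000036), 0]
(array([  3.9572, 177.4149,   1.4063]), np.float64(281.0), np.float32(2102.0)) (array([  5.7327,  -5.1163, 175.8285,   1.5617]), np.float64(279.25), np.float32(2102.0))
134 217 206 245
[[90, 33, 31], [105, 36, 28], [90, 17, 30], [30, 31, 41], [30, 46, 39], [23, 120, 64], [24, 184, 177], [27, 184, 243], [27, 171, 239], [28, 47, 148]]
```

```bash
sed -i 's/np.ones((3,3))/np.ones((9,9))/' fitp.py
python3 - <<'E'
from fitp import *
for i in range(4):
    o=bot.get_obs(); u=inU(o['ee_pos']); print(o['time'],u,o['q']); S=cam('side')
p0=[u[0]-1.5,u[1],u[2]+17.5,0]; print(p0)
print(fitside(S,p0),fitside(S,p0,(0,1,2,3)))
m=pmask(S); ys,xs=np.nonzero(m); print(xs.min(),xs.max(),ys.min(),ys.max())
E
```

```text
22.25 [  9.9204  -4.693  161.6158] [28.6809 15.0572 17.0614 91.574  -0.3186 39.5472]
22.3 [  9.936   -4.6833 161.6933] [28.6784 15.0506 17.0619 91.5721 -0.3141 39.549 ]
22.35 [  9.9159  -4.6057 161.7055] [28.6843 15.0502 17.0627 91.5686 -0.3126 39.5523]
22.4 [  9.9193  -4.5849 161.7285] [28.6849 15.0487 17.0634 91.5673 -0.3113 39.5542]
[np.float64(8.419284825813007), np.float64(-4.58488334088604), np.float64(179.22846434106953), 0]
(array([  8.1868, 177.4833,  -0.8321]), np.float64(69.5), np.float32(2359.0)) (array([  7.4549,  -4.0171, 178.1024,  -0.7859]), np.float64(69.3125), np.float32(2359.0))
133 217 196 245
```

Call:
{"fn": "arm_command", "kwargs": {
  "series": [
    [0.003,0.001,0.01,0],
    [0.006,0.002,0.03,0],
    [0.009,0.003,0.055,0],
    [0.011,0.0045,0.08,0],
    [0.011,0.0045,0.098,0]
  ],
  "grip_force": 25
}}

```text
time: 22.95
ee_pos: [0.5431, 0.3075, 0.0608]
tcp_rot: [-180.0, 0.4, 169.2]
wrist_force: [0.0, 0.5, -2.4]
opening: 0.0653
grasp_force: 39.9
```

Call:
{"fn": "arm_command", "kwargs": {
  "series": [
    [0,0,0.004,0],
    [0,0,0.008,0],
    [0,0,0.008,0],
    [0,0,0.008,0],
    [0,0,0.008,0]
  ]
}}

```text
time: 23.45
ee_pos: [0.5448, 0.308, 0.0564]
tcp_rot: [179.9, 0.6, 169.2]
wrist_force: [0.6, 0.5, -2.5]
opening: 0.0654
grasp_force: 39.8
```

```bash
cat > st.py <<'E'
from fitp import *
import sys
o=bot.get_obs(); u=inU(o['ee_pos']); print('t',o['time'],'u',u,'yaw err',(o['tcp_rot'][2]-180-np.degrees(U[2])+180)%360-180,'Fu',Rm([0,0,-U[2]*57.3])@o['wrist_force'],'tq',Rm([0,0,-U[2]*57.3])@o['torque'],'op',o['opening'],'gf',o['grasp_force'])
if len(sys.argv)>1:
    S=cam('side'); cv2.imwrite('pics/'+sys.argv[1]+'.png',S['color']); p0=[u[0]-1.7,u[1],u[2]+17,float(sys.argv[2])]
    for fr in ((0,2,3),(2,3)):
        r=fitside(S,p0,fr); print('c,z,pitch',r)
E
python3 st.py a1 0
```

```text
t 23.45 u [ 0.1715  0.8168 56.4321] yaw err -0.010084627864074491 Fu [ 0.4703  0.5496 -2.4542] tq [-0.0557 -0.0315 -0.0178] op 0.06535785777554587 gf 39.80908691883087
c,z,pitch (array([-19.3248,  97.3194,   6.9208]), np.float64(558.0), np.float32(2466.0))
c,z,pitch (array([86.4367,  9.0692]), np.float64(638.5), np.float32(2466.0))
```

Call:
{"fn": "arm_command", "kwargs": {
  "series": [
    [0,-0.0008,0.003,0],
    [0,-0.0008,0.006,0],
    [0,-0.0008,0.009,0],
    [0,-0.0008,0.012,0],
    [0,-0.0008,0.014,0]
  ],
  "hand": 0.055,
  "grip_force": 25
}}

```text
time: 24.0
ee_pos: [0.5451, 0.307, 0.0421]
tcp_rot: [179.9, 0.6, 169.2]
wrist_force: [3.4, -1.4, 6.5]
opening: 0.0651
grasp_force: 40.9
```

```bash
sed -i 's/    w=np.zeros_like(m); w/    m[:,195:]*=(h[:,195:]>60).astype(np.uint8)\n    w=np.zeros_like(m); w/' fitp.py; python3 st.py a2 2
```

```text
t 24.0 u [ 0.6792 -0.109  42.0753] yaw err -0.014140728716824924 Fu [ 3.601  -0.7586  6.4547] tq [-0.3232 -0.2394  0.0577] op 0.06514229577459395 gf 40.854461789131165
c,z,pitch (array([ 7.2532, 64.3297, 12.6672]), np.float64(524.9375), np.float32(1628.0))
c,z,pitch (array([71.0402, 13.2793]), np.float64(522.3125), np.float32(1628.0))
```

Call:
{"fn": "arm_command", "kwargs": {
  "series": [
    [0,0,0.002,0],
    [0,0,0.004,0],
    [0,0,0.005,0],
    [0,0,0.006,0],
    [0,0,0.006,0]
  ]
}}

```text
time: 24.55
ee_pos: [0.5458, 0.3072, 0.0367]
tcp_rot: [179.9, 0.7, 169.1]
wrist_force: [5.6, -1.9, 4.9]
opening: 0.0653
grasp_force: 41.2
```

```bash
python3 st.py a3 8; python3 - <<'E'
from fitp import *
S=cam('side'); m=pmask(S); 
c=cv2.findContours(m.astype(np.uint8),0,1)[0]; h=cv2.approxPolyDP(c[0],2.5,True)[:,0]; print(h.tolist())
for p in ([0,0,52,8.3],[0,0,57,3]):
    print(p,proj(S,pts(np.array(p,float),U[2]))[[1,3,5,7]])
E
```

```text
t 24.55 u [ 1.2515  0.2497 36.6857] yaw err -0.031070833414958088 Fu [ 5.8565 -0.8307  4.9198] tq [-0.0257 -0.6051  0.0049] op 0.06534928865262014 gf 41.2063068151474
c,z,pitch (array([ 5.5216, 61.7098, 18.9049]), np.float64(562.9375), np.float32(1394.0))
c,z,pitch (array([65.5502, 18.1789]), np.float64(559.375), np.float32(1394.0))
[[145, 265], [161, 274], [214, 274], [220, 270], [182, 245]]
[0, 0, 52, 8.3] [[219.8178 266.2547]
 [178.3008 291.5526]
 [180.9917 244.3873]
 [141.4361 265.0767]]
[0, 0, 57, 3] [[220.2178 267.1736]
 [178.7419 292.5451]
 [180.5206 240.4492]
 [140.6683 260.9779]]
```

```bash
sed -i 's/w\[175:275,120:225\]/w[175:320,120:232]/' fitp.py; python3 st.py a4 8; python3 - <<'E'
from fitp import *
S=cam('side'); m=pmask(S); 
c=cv2.findContours(m.astype(np.uint8),0,1)[0]; h=cv2.approxPolyDP(c[0],2.,True)[:,0]; print(h.tolist())
E
```

```text
t 24.65 u [ 1.1943  0.2503 36.6581] yaw err -0.027989237005300538 Fu [4.4019 0.0639 5.5876] tq [-0.0202 -0.5619  0.063 ] op 0.06552523013876153 gf 41.20932161808014
c,z,pitch (array([-6.0835, 54.2077,  7.0335]), np.float64(102.875), np.float32(2044.0))
c,z,pitch (array([50.3046,  7.3154]), np.float64(161.9375), np.float32(2044.0))
[[181, 245], [145, 265], [182, 294], [218, 272], [220, 268]]
```

Call:
{"fn": "arm_command", "kwargs": {
  "series": [
    [0,0,0.001,0],
    [0,0,0.002,0],
    [0,0,0.0025,0],
    [0,0,0.0025,0],
    [0,0,0.0025,0]
  ]
}}

```text
time: 25.25
ee_pos: [0.5459, 0.3072, 0.0343]
tcp_rot: [179.9, 0.7, 169.1]
wrist_force: [5.7, -1.3, 6.7]
opening: 0.0653
grasp_force: 41.5
```

```bash
python3 st.py a5 8
```

```text
t 25.25 u [ 1.4203  0.2904 34.3413] yaw err -0.0318652629643168 Fu [ 5.8347 -0.1764  6.7458] tq [-0.0489 -0.761   0.0545] op 0.06528220421441554 gf 41.53570890426636
c,z,pitch (array([-6.4611, 52.3949,  8.675 ]), np.float64(95.1875), np.float32(1990.0))
c,z,pitch (array([47.8413,  8.25  ]), np.float64(167.25), np.float32(1990.0))
```

Call:
{"fn": "arm_command", "kwargs": {
  "series": [
    [-0.002,0,-0.0005,0],
    [-0.005,0,-0.001,0],
    [-0.008,0,-0.001,0],
    [-0.011,0,-0.0015,0],
    [-0.013,0,-0.0015,0]
  ]
}}

```text
time: 25.8
ee_pos: [0.5573, 0.3042, 0.0339]
tcp_rot: [-180.0, 0.5, 169.2]
wrist_force: [0.6, 0.6, -1.1]
opening: 0.0655
grasp_force: 40.6
```

```bash
python3 st.py a6 8
```

```text
t 25.8 u [13.0932 -0.5814 33.8845] yaw err -0.011620861788088632 Fu [ 0.4963  0.6819 -1.0897] tq [ 0.0105 -0.0192  0.0211] op 0.06549992423188228 gf 40.630372166633606
c,z,pitch (array([ 6.0908, 51.6052,  8.1317]), np.float64(83.1875), np.float32(1952.0))
c,z,pitch (array([47.8527,  7.8025]), np.float64(141.75), np.float32(1952.0))
```

Call:
{"fn": "arm_command", "kwargs": {
  "series": [
    [-0.001,0.0003,0,0],
    [-0.002,0.0003,0,0],
    [-0.004,0.0003,0,0],
    [-0.005,0.0003,0,0],
    [-0.0055,0.0003,0,0]
  ]
}}

```text
time: 26.35
ee_pos: [0.5627, 0.3037, 0.0346]
tcp_rot: [180.0, 0.5, 169.2]
wrist_force: [-0.3, 0.2, -2.9]
opening: 0.0653
grasp_force: 40.6
```

```bash
python3 st.py a7 8
```

```text
t 26.35 u [18.5305 -0.003  34.5708] yaw err -0.006050647615836624 Fu [-0.3623  0.139  -2.9397] tq [-0.015  -0.0098  0.0269] op 0.06530781167717382 gf 40.62577307224274
c,z,pitch (array([11.4636, 49.415 ,  9.796 ]), np.float64(129.0625), np.float32(1822.0))
c,z,pitch (array([46.0114,  9.7589]), np.float64(179.0625), np.float32(1822.0))
```

Call:
{"fn": "arm_command", "kwargs": {
  "series": [
    [0,0,0.001,0],
    [0.0007,0,0.0022,0],
    [0.0014,0,0.0034,0],
    [0.0021,0,0.0046,0],
    [0.0028,0,0.0058,0]
  ]
}}

```text
time: 26.9
ee_pos: [0.5601, 0.3044, 0.0293]
tcp_rot: [179.9, 0.6, 169.2]
wrist_force: [0.2, -0.4, 4.3]
opening: 0.065
grasp_force: 41.2
```

```bash
python3 st.py a8 4
```

```text
t 26.9 u [15.8925  0.1764 29.3083] yaw err -0.004322940069897641 Fu [ 0.2317 -0.3857  4.3268] tq [-0.2259 -0.4272 -0.0156] op 0.0650027667603159 gf 41.24600887298584
c,z,pitch (array([ 9.4037, 46.202 ,  8.1827]), np.float64(387.6875), np.float32(1665.0))
c,z,pitch (array([43.2503,  6.926 ]), np.float64(414.1875), np.float32(1665.0))
```

```bash
python3 - <<'E'
from fitp import *
S=cam('side'); m=pmask(S); 
c=cv2.findContours(m.astype(np.uint8),0,1)[0]; h=cv2.approxPolyDP(c[0],2.,True)[:,0]; print(h.tolist())
for th in (0,4.5,8):
    t=np.radians(th); print(th,proj(S,pts(np.array([86-75*np.cos(t),0,40+75*np.sin(t),th]),U[2])).round(1).tolist())
b=cv2.resize(S['color'][225:315,120:240],None,fx=6.5,fy=6.5,interpolation=cv2.INTER_CUBIC); cv2.imwrite('pics/last.png',b)
E
```

```text
[[180, 245], [165, 251], [160, 269], [162, 282], [175, 293], [215, 269]]
0 [[217.6, 274.2], [217.5, 272.1], [177.0, 299.5], [176.7, 297.4], [178.7, 244.7], [178.4, 242.8], [139.4, 265.2], [139.0, 263.2]]
4.5 [[217.3, 270.1], [217.0, 267.9], [176.3, 295.2], [175.9, 292.9], [178.7, 244.7], [178.3, 242.7], [139.4, 265.2], [138.9, 263.1]]
8 [[216.8, 266.7], [216.4, 264.4], [175.6, 291.7], [175.1, 289.3], [178.7, 244.7], [178.3, 242.7], [139.4, 265.2], [138.8, 263.1]]
```

View pics/last.png

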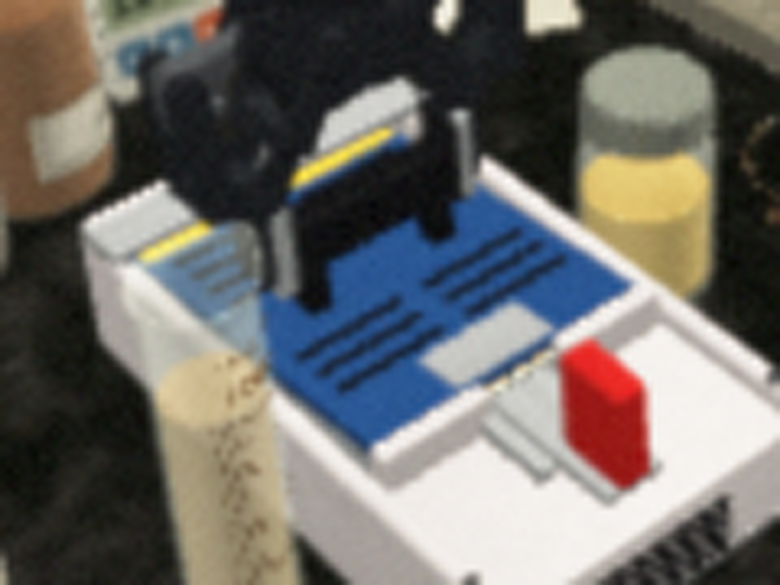

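Call:
{"fn": "arm_command", "kwargs": {
  "series": [
    [0.0005,0,0.001,0],
    [0.001,0,0.002,0],
    [0.0015,0,0.003,0],
    [0.002,0,0.004,0],
    [0.002,0,0.004,0]
  ]
}}

```text
time: 27.5
ee_pos: [0.5576, 0.3048, 0.0246]
tcp_rot: [180.0, 0.5, 169.2]
wrist_force: [-3.8, 0.1, 4.9]
opening: 0.0651
grasp_force: 41.5
```

```bash
python3 st.py a9 1; python3 - <<'E'
from fitp import *
S=cam('side'); m=pmask(S); c=cv2.findContours(m.astype(np.uint8),0,1)[0]; print(cv2.approxPolyDP(c[0],2.,True)[:,0].tolist())
E
```

```text
t 27.5 u [13.3274  0.1021 24.5763] yaw err 0.010759199801753994 Fu [-3.7686 -0.5928  4.8627] tq [0.0271 0.3255 0.0011] op 0.06508298626562128 gf 41.535252928733826
c,z,pitch (array([13.1656, 41.0694,  7.7902]), np.float64(463.3125), np.float32(1622.0))
c,z,pitch (array([41.5984,  8.9892]), np.float64(465.625), np.float32(1622.0))
[[180, 245], [167, 251], [160, 271], [162, 283], [175, 295], [213, 270]]
```

Call:
{"fn": "arm_command", "kwargs": {
  "series": [
    [0.0005,0,0.0005,0],
    [0.001,0,0.001,0],
    [0.0015,0,0.0015,0],
    [0.0015,0,0.002,0],
    [0.0015,0,0.002,0]
  ]
}}

```text
time: 28.1
ee_pos: [0.5567, 0.3049, 0.0226]
tcp_rot: [180.0, 0.5, 169.2]
wrist_force: [1.5, 0.8, 2.6]
opening: 0.0654
grasp_force: 41.2
```

```bash
python3 st.py; python3 - <<'E'
from fitp import *
S=cam('side'); m=pmask(S); c=cv2.findContours(m.astype(np.uint8),0,1)[0]; print(cv2.approxPolyDP(c[0],2.,True)[:,0].tolist())
E
```

```text
t 28.1 u [12.4037  0.0689 22.5771] yaw err -0.006347904610123578 Fu [1.2873 1.0641 2.5915] tq [ 0.1978 -0.5986  0.0675] op 0.06536144732904045 gf 41.20804309844971
[[180, 245], [169, 249], [160, 271], [162, 283], [176, 296], [213, 270]]
```

Call:
{"fn": "arm_command", "kwargs": {
  "series": [
    [0,0,0.0005,0],
    [0,0,0.001,0],
    [0,0,0.0015,0],
    [0,0,0.0015,0],
    [0,0,0.0015,0]
  ]
}}

```text
time: 28.65
ee_pos: [0.5566, 0.305, 0.0223]
tcp_rot: [179.9, 0.6, 169.2]
wrist_force: [-2.4, -0.2, 8.7]
opening: 0.0653
grasp_force: 42.0
```

```bash
python3 st.py; python3 - <<'E'
from fitp import *
S=cam('side'); m=pmask(S); c=cv2.findContours(m.astype(np.uint8),0,1)[0]; print(cv2.approxPolyDP(c[0],2.,True)[:,0].tolist())
E
```

```text
t 28.65 u [12.3052  0.0771 22.3   ] yaw err -0.007673101601966437 Fu [-2.3592 -0.6266  8.7288] tq [-0.338   0.1278 -0.0587] op 0.06528774659209854 gf 42.03585863113403
[[180, 245], [169, 249], [160, 271], [162, 283], [176, 296], [213, 270]]
```

Call:
{"fn": "arm_command", "kwargs": {
  "series": [
    [0,0,-0.0015,0],
    [0,0,-0.0015,0],
    [0,0,-0.0015,0],
    [0,0,-0.0015,0],
    [0,0,-0.0015,0]
  ],
  "hand": 0.085
}}

```text
time: 29.2
ee_pos: [0.5563, 0.3048, 0.0224]
tcp_rot: [180.0, 0.5, 169.2]
wrist_force: [0.4, -0.1, 0.0]
opening: 0.0851
grasp_force: 0.0
```

```bash
python3 st.py
```

```text
t 29.2 u [12.0731 -0.1099 22.3646] yaw err -0.004402701266712938 Fu [ 0.3752 -0.0293  0.0397] tq [ 0.009  -0.0125 -0.0184] op 0.0850759727887391 gf 0.0
```

Call:
{"fn": "arm_command", "kwargs": {
  "series": [
    [0,0,-0.01,0],
    [0,0,-0.03,0],
    [0,0,-0.055,0],
    [0,0,-0.08,0],
    [0,0,-0.085,0]
  ]
}}

```text
time: 29.7
ee_pos: [0.557, 0.3057, 0.1119]
tcp_rot: [179.8, 0.8, 169.2]
wrist_force: [0.1, -0.1, 0.4]
opening: 0.0851
grasp_force: 0.0
```

Call:
{"fn": "arm_command", "kwargs": {
  "series": [
    [0.03,0,0,0],
    [0.06,0,0,0],
    [0.09,0,0,0],
    [0.115,0,0,0],
    [0.126,0,0,0]
  ],
  "hand": 0.045
}}

```text
time: 30.2
ee_pos: [0.4303, 0.3289, 0.1066]
tcp_rot: [180.0, 0.5, 169.2]
wrist_force: [0.4, 0.5, 0.0]
opening: 0.0449
grasp_force: 0.0
```

Call:
{"fn": "arm_command", "kwargs": {
  "series": [
    [0,0,0,0],
    [0,0,0,0],
    [0,0,0,0],
    [0,0,0,0],
    [0,0,0,0]
  ]
}}

```text
time: 30.7
ee_pos: [0.4325, 0.3285, 0.1063]
tcp_rot: [180.0, 0.5, 169.1]
wrist_force: [-0.3, 0.4, 0.7]
opening: 0.0451
grasp_force: 0.0
```

```bash
python3 st.py; python3 - <<'E'
from fitp import *
S=cam('side');T=cam('top'); m=pmask(S); c=cv2.findContours(m.astype(np.uint8),0,1)[0]; print(cv2.approxPolyDP(c[0],2.,True)[:,0].tolist())
# silhouette fit with occlusion by lip / near wall / near wall, side view raw mask
hsv=cv2.cvtColor(S['color'],cv2.COLOR_BGR2HSV).astype(int); h,s,v=hsv[...,0],hsv[...,1],hsv[...,2]
raw=(h>95)&(h<130)&(s>110)&(v>50)
for r in (250,260,270,280,288,292,296,299): xs=np.nonzero(raw[r,120:225])[0]+120; print(r,(xs.min(),xs.max()) if len(xs) else None)
def vis(p):
    im=np.zeros((1536,2048),np.uint8)
    def fill(P,val): cv2.fillConvexPoly(im,np.round(cv2.convexHull((proj(S,P)*4+1.5).astype(np.float32))).astype(np.int32),val)
    fill(pts(np.array(p,float),U[2]),1)
    for b in (box(74,100,-66,66,53,59),box(-74,-66,-66,66,46,62),box(-140,100,57.5,66.5,0,52)): fill(place(U,b),0)
    return cv2.resize(im,(512,384),interpolation=cv2.INTER_NEAREST)
for th in (0,1.5,3,5):
    t=np.radians(th)
    M=vis([86.5-75*np.cos(t),0,40+75*np.sin(t),th]); print(th,[(r,(np.nonzero(M[r])[0].min(),np.nonzero(M[r])[0].max()) if M[r].any() else None) for r in (250,260,270,280,288,292,296,299)])
b=cv2.imwrite('pics/z.png',S['color'])
E
```

```text
t 30.7 u [-114.0119   -0.1328  106.2971] yaw err -0.04460067555496039 Fu [-0.3731  0.3081  0.7437] tq [-0.02    0.0006  0.0698] op 0.04507507315260712 gf 0.0
[[179, 245], [142, 263], [176, 296], [213, 270]]
250 (np.int64(175), np.int64(181))
260 (np.int64(160), np.int64(193))
270 (np.int64(160), np.int64(213))
280 (np.int64(162), np.int64(190))
288 (np.int64(167), np.int64(184))
292 (np.int64(172), np.int64(177))
296 (np.int64(176), np.int64(176))
299 None
0 [(250, (np.int64(169), np.int64(188))), (260, (np.int64(150), np.int64(201))), (270, (np.int64(148), np.int64(213))), (280, (np.int64(159), np.int64(197))), (288, (np.int64(167), np.int64(184))), (292, (np.int64(172), np.int64(177))), (296, None), (299, None)]
1.5 [(250, (np.int64(169), np.int64(188))), (260, (np.int64(150), np.int64(202))), (270, (np.int64(148), np.int64(213))), (280, (np.int64(159), np.int64(197))), (288, (np.int64(167), np.int64(184))), (292, (np.int64(172), np.int64(177))), (296, None), (299, None)]
3 [(250, (np.int64(169), np.int64(189))), (260, (np.int64(150), np.int64(203))), (270, (np.int64(148), np.int64(213))), (280, (np.int64(159), np.int64(197))), (288, (np.int64(167), np.int64(184))), (292, (np.int64(172), np.int64(177))), (296, None), (299, None)]
5 [(250, (np.int64(169), np.int64(189))), (260, (np.int64(150), np.int64(205))), (270, (np.int64(148), np.int64(213))), (280, (np.int64(159), np.int64(197))), (288, (np.int64(168), np.int64(184))), (292, (np.int64(173), np.int64(177))), (296, None), (299, None)]
```

Call:
{"fn": "arm_command", "kwargs": {
  "series": [
    [0,0,0.02,0],
    [0,0,0.04,0],
    [0,0,0.06,0],
    [0,0,0.07,0],
    [0,0,0.071,0]
  ]
}}

```text
time: 31.3
ee_pos: [0.4321, 0.3281, 0.0343]
tcp_rot: [-179.9, 0.4, 169.2]
wrist_force: [-1.0, -0.5, 0.0]
opening: 0.0451
grasp_force: 0.0
```

Call:
{"fn": "arm_command", "kwargs": {
  "series": [
    [0,0,0,0],
    [0,0,0,0],
    [0,0,0,0],
    [0,0,0,0],
    [0,0,0,0]
  ],
  "hand": 0.005,
  "grip_force": 25
}}

```text
time: 31.8
ee_pos: [0.4331, 0.3286, 0.0368]
tcp_rot: [179.9, 0.6, 169.2]
wrist_force: [-0.6, -2.5, 6.9]
opening: 0.0136
grasp_force: 28.5
```

Call:
{"fn": "arm_command", "kwargs": {
  "series": [
    [-0.003,0,0,0],
    [-0.006,0,0,0],
    [-0.009,0,0,0],
    [-0.011,0,0,0],
    [-0.012,0,0,0]
  ]
}}

```text
time: 32.3
ee_pos: [0.4448, 0.3264, 0.0368]
tcp_rot: [179.9, 0.6, 169.2]
wrist_force: [-1.9, -3.2, 5.9]
opening: 0.0134
grasp_force: 28.4
```

```bash
python3 st.py
```

```text
t 32.3 u [-101.5242    0.0856   36.795 ] yaw err -0.014910522403681625 Fu [-1.2925 -3.4621  5.8732] tq [-0.7256  0.2787 -0.1083] op 0.013442140746571017 gf 28.43616932630539
```

Call:
{"fn": "arm_command", "kwargs": {
  "series": [
    [-0.003,0,0,0],
    [-0.006,0,0,0],
    [-0.008,0,0,0],
    [-0.009,0,0,0],
    [-0.009,0,0,0]
  ]
}}

```text
time: 32.8
ee_pos: [0.4537, 0.3247, 0.0368]
tcp_rot: [179.9, 0.6, 169.2]
wrist_force: [-1.3, -3.8, 4.8]
opening: 0.0133
grasp_force: 28.4
```

Call:
{"fn": "arm_command", "kwargs": {
  "series": [
    [-0.001,0,0,0],
    [-0.002,0,0,0],
    [-0.003,0,0,0],
    [-0.003,0,0,0],
    [-0.003,0,0,0]
  ]
}}

```text
time: 33.3
ee_pos: [0.4548, 0.3244, 0.0368]
tcp_rot: [179.9, 0.4, 169.2]
wrist_force: [-10.6, -1.5, 9.4]
opening: 0.0137
grasp_force: 28.9
```

```bash
python3 st.py
```

```text
t 33.3 u [-91.3831   0.0473  36.7871] yaw err 0.03604260132507875 Fu [-10.1095  -3.4623   9.4345] tq [-0.7408  2.0458 -0.0846] op 0.013717483616561037 gf 28.94368439912796
```

Call:
{"fn": "arm_command", "kwargs": {
  "series": [
    [0,0,0,0],
    [0,0,0,0],
    [0,0,0,0],
    [0,0,0,0],
    [0,0,0,0]
  ],
  "hand": 0.045
}}

```text
time: 33.8
ee_pos: [0.4563, 0.3241, 0.0357]
tcp_rot: [180.0, 0.5, 169.2]
wrist_force: [0.2, 0.4, 0.3]
opening: 0.0447
grasp_force: 0.0
```

Call:
{"fn": "arm_command", "kwargs": {
  "series": [
    [0,0,-0.02,0],
    [0,0,-0.05,0],
    [0,0,-0.09,0],
    [0,0,-0.13,0],
    [0,0,-0.15,0]
  ]
}}

```text
time: 34.3
ee_pos: [0.4555, 0.3247, 0.1896]
tcp_rot: [179.8, 0.7, 169.2]
wrist_force: [0.1, -0.1, 0.3]
opening: 0.0453
grasp_force: 0.0
```

Call:
{"fn": "arm_command", "kwargs": {
  "series": [
    [0.02,0,0,0],
    [0.05,0,0,0],
    [0.08,0,0,0],
    [0.1,0,0,0],
    [0.1,0,0,0]
  ]
}}

```text
time: 34.8
ee_pos: [0.355, 0.3435, 0.1853]
tcp_rot: [179.9, 0.5, 169.3]
wrist_force: [-0.2, 0.5, 0.4]
opening: 0.0454
grasp_force: 0.0
```

```bash
python3 st.py; python3 - <<'E'
from h import *
S=cam('side');T=cam('top')
for d,win in ((S,np.s_[255:310,190:230]),(T,np.s_[205:250,135:170])):
    hsv=cv2.cvtColor(d['color'],cv2.COLOR_BGR2HSV); m=((hsv[...,0]<8)|(hsv[...,0]>172))&(hsv[...,1]>130); k=np.zeros_like(m);k[win]=1;m&=k
    ys,xs=np.nonzero(m); print('red',len(xs) and (xs.min(),xs.max(),ys.min(),ys.max(),len(xs),xs.mean(),ys.mean()))
    for v in (18,22):
        s=sil(d,U,[box(-129+v,-99+v,-7,7,53.5,90.5)]); yy,xx=np.nonzero(s>.5); print(v,xx.min(),xx.max(),yy.min(),yy.max(),len(xx),xx.mean(),yy.mean())
# plate bar top & jars
for n,c in (('plate','top'),('plate','side'),('unit_jar','side'),('plate_jar_side','side'),('plate_jar_front','side'),('mid_jar','side'),('tip_carton','side'),('unit_jar','top'),('mid_jar','top'),('plate_hook_edge','side')):
    print(n,c,[(np.round(r['location'],1),round(r['confidence'],2)) for r in bot.mark_of(c,n)[:2]])
print(proj(S,place(U,[(11.5,0,40),(86.5,0,40)])))
a=cv2.imread('pics/side0.png').astype(int); b=S['color'].astype(int); df=(np.abs(a-b).max(2)>60).astype(np.uint8)
n,l,st,_=cv2.connectedComponentsWithStats(cv2.morphologyEx(df,cv2.MORPH_CLOSE,np.ones((3,3)))); print([x.tolist() for x in st[1:] if x[4]>20])
# bar silhouette check flat vs tilted
g=cv2.cvtColor(S['color'],cv2.COLOR_BGR2GRAY); m=np.zeros_like(g); m[235:275,150:205]=1; ys,xs=np.nonzero((g<45)&(m>0)); print('dark',len(xs),xs.min(),xs.max(),ys.min(),ys.max(),xs.mean(),ys.mean())
for th in (0,3,6):
    L=R.from_euler('y',th,degrees=True).apply(np.array(box(-82,-68,-33,33,22,44),float))+[86.5,0,40]; q=proj(S,place(U,L)); print(th,q.min(0),q.max(0))
E
```

```text
t 34.8 u [-192.9408    0.0069  185.3382] yaw err 0.10611865809633514 Fu [-0.3012  0.4261  0.3932] tq [ 0.0075 -0.0204  0.021 ] op 0.045354043839799796 gf 0.0
red (np.int64(199), np.int64(212), np.int64(272), np.int64(293), 213, np.float64(205.82159624413146), np.float64(282.40845070422534))
18 199 214 271 294 264 206.65151515151516 282.655303030303
22 198 213 270 293 263 205.41825095057035 281.5893536121673
red (np.int64(147), np.int64(154), np.int64(225), np.int64(234), 61, np.float64(150.72131147540983), np.float64(229.31147540983608))
18 146 154 226 236 82 149.96341463414635 230.8780487804878
22 146 155 225 235 81 150.22222222222223 229.69135802469137
plate top [(array([159. , 196.6]), 0.61)]
plate side [(array([177.4, 268.3]), 0.85)]
unit_jar side [(array([219.4, 270.9]), 0.65)]
plate_jar_side side [(array([314.6, 172.2]), 0.75)]
plate_jar_front side [(array([338.9, 195.5]), 0.66)]
mid_jar side [(array([293.4, 250.2]), 0.62)]
tip_carton side [(array([194.4, 197.3]), 0.71)]
unit_jar top [(array([191.8, 214.5]), 0.52), (array([335.1, 238.8]), 0.35)]
mid_jar top [(array([241.4, 244.
[... 169 characters left out ...]
1, 865], [417, 37, 12, 11, 97], [216, 44, 46, 39, 697], [376, 45, 94, 233, 4604], [466, 48, 9, 7, 24], [474, 48, 38, 17, 240], [193, 57, 12, 59, 414], [276, 75, 3, 22, 39], [217, 116, 48, 10, 323], [208, 128, 56, 32, 214], [242, 139, 22, 12, 123], [216, 158, 20, 9, 51], [276, 173, 54, 27, 689], [200, 175, 70, 67, 2088], [212, 176, 11, 8, 58], [449, 197, 12, 7, 38], [210, 232, 22, 25, 306], [142, 245, 72, 51, 1702], [449, 253, 7, 20, 21], [207, 279, 12, 22, 128], [492, 301, 20, 6, 52], [505, 312, 7, 17, 64]]
dark 835 150 204 235 274 179.1820359281437 249.89101796407186
0 [161.505  246.4919] [190.5646 270.4186]
3 [160.7124 244.8067] [190.0874 268.6439]
6 [159.8809 243.132 ] [189.5533 266.8408]
```

```bash
python3 - <<'E'
from h import *
T=cam('top');S=cam('side')
def tm(a,b,x,y,w,h):
    t=a[y:y+h,x:x+w]; r=cv2.matchTemplate(b[y-8:y+h+8,x-8:x+w+8],t,cv2.TM_CCOEFF_NORMED); _,v,_,p=cv2.minMaxLoc(r); return round(v,3),(p[0]-8,p[1]-8)
a=cv2.imread('pics/top0.png'); s=cv2.imread('pics/side0.png')
print('unit top',tm(a,T['color'],180,200,22,20),'mid',tm(a,T['color'],226,232,28,28),'front',tm(a,T['color'],328,230,26,24),'side',tm(a,T['color'],352,186,26,22),'carton',tm(a,T['color'],230,105,38,48))
print('side: unit',tm(s,S['color'],209,255,22,18),'mid',tm(s,S['color'],278,210,34,48),'front',tm(s,S['color'],328,164,26,40),'sidejar',tm(s,S['color'],303,150,20,30),'carton',tm(s,S['color'],170,170,40,40))
E
```

```text
unit top (0.999, (0, 0)) mid (0.998, (0, 0)) front (0.998, (0, 0)) side (0.999, (0, 0)) carton (0.999, (0, 0))
side: unit (0.939, (0, 0)) mid (0.999, (0, 0)) front (0.994, (0, 0)) sidejar (0.976, (0, 0)) carton (0.998, (0, 0))
```

Bystanders are unmoved, the bolt is home, and the plate sits at its predicted seated position, so I'm handing the job in.

```bash
python3 -c "
from workcell import bot
print(bot.job_done())"
```

```text
the job is handed in; nothing more can be done
None
```

The filter plate is hooked under the lip and lies flat on the ledge, the bolt was drawn back first and then slid its full 22 mm home over the plate's edge, and the arm has let go. The jars and carton haven't moved in the camera images, and I handed the job in at about 35 s of the 64 s allowed; no verdict was returned.

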